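# Empty the casting turret

### The arm

A 6-joint arm with a two-finger parallel gripper is mounted at the origin on a cart in front of the work surface, level with it; the furniture and walls round the work are solid. World frame = base frame: x ahead of the robot, y to its left, z up, the work surface at z = 0. Lengths are in m, angles in rad, forces in N, time in s.
With the tool pointing down it reaches from about 0.35 to 0.925 m from the base axis. Payload 6.4 kg.
Tool frame: the origin (TCP) lies midway between the tips of the shut fingers; the grasp point (between the pads) lies 19 mm behind it (bot.grasp_offset is the distance from the TCP to the grasp point, in m); z points along the fingers, y is the line along which they close (so a half turn about z gives the same grasp; the last joint's range is limited). The gripper opens to 85 mm and grips with 20 to 120 N. Pads are 22 mm wide; open, the fingers measure 114 mm over their backs; the gripper's body (76 mm by 85 mm) begins 54 mm behind the grasp point. The pads swing forward as they close: fully open they stand 13 mm farther back than shut.
Start: joints at [-1.508, 0.245, 1.558, -0, 1.339, -0.174], TCP at [0.152, -0.632, 0.231] pointing down, gripper open.
Joint ranges: [-3.13, 3.13], [-1.02, 2.26], [0.13, 2.54], [-0.95, 4.09], [0.21, 2.88], [-2.74, 2.74]. Speed limits (rad/s): [2.57, 2.57, 3.14, 3.14, 3.14, 3.14].

### API

Orientations are given as a unit quaternion [x, y, z, w].
In Python, from bench import bot gives the robot as it stands.
- The arm moves only by the tool arm_command, never from a script. Its argument "rows" is a list of rows, each a list of 7 numbers: the turn, a rotation vector about the tool's x, y, z each as a share of 0.5 rad, from -1 to 1, then the shift along the tool's x, y, z each as a share of 60 cm, from -1 to 1, then the opening in per cent of the stroke, from 0 (shut) to 100 (fully open). In form: [[wx, wy, wz, tx, ty, tz, fingers], ...]. A call has exactly 8 rows; each row is the pose to reach, as a shift and turn from the pose commanded when the call began, along the tool's axes at that moment; what a row does not reach only later rows make up. A row lasts 1/12 s, in which the tool goes at most 41.7 mm and 7.16 degrees, less where a joint would pass 70% of its speed; a pose out of reach is approached as far as the arm can. A call with a number of a shift or a turn outside -1 to 1 is refused whole. A call with a gripper value outside its range is refused whole. The fingers move at their own pace and stop on an object; "squeeze" is the grip in N (left out, the last holds). Time passes only in rows, so rows that repeat a pose let the fingers close, or fill a call up. It gives the time, the measured TCP pose, the force, the opening and the grip force at its end, in the units of the state.
- bot.observe(): the state, without advancing time (a new reading comes with each control period).
- bot.camera(name): name is "side" or "top" or "wrist"; returns a dict with "color" (420x560x3 uint8, red, green, blue), "depth" (420x560 float32, m along the optical axis (not along the pixel's ray), 0 where there is no reading), "camera_matrix" (3x3 intrinsics, pixels), "rvec" (rotation vector, rad) and "tvec" (3), from world to camera coordinates, as OpenCV has them; the wrist camera has in their place "mount" (4x4, takes a point from camera to tool coordinates, whose origin is the TCP and whose axes are the flange's). Camera axes: x right, y down, z forward; pixel columns grow to the right and rows downward; lengths in m; the calibration is good to about 2 mm. A picture is of the moment at which its call begins: read the wrist's pose just before it.
- bot.sign_off(): hands the job in; it is judged then, once.
Trained networks look in the newest picture that a camera, given by its name, has taken for a name from the list of things; names that differ only in an ending like _2 or _b are one class to them, and where a whole thing is asked for, a point or a joint stands for the part that bears it (a point fixed in the world has none). Each returns a list of dicts, best first, with "confidence" (0 to 1); they miss things now and then, are a little off and sometimes report something else, mostly with a low value. They report only what shows in the picture. A call takes as long as a camera call. They do not tell look-alikes from the thing itself.
- bot.find_in(camera, name): "location" ([x, y, z] in m, in world coordinates, good to about 4 mm: the middle of the surface that is visible of it).
- bot.tip_of(camera, name): "location" ([x, y, z] in m, in world coordinates, good to about 4 mm: a listed point, or the origin of a listed thing).
The state is a dict: "time_s": time; "joint_pos": joint angles; "qd": joint speeds; "joint_efforts": joint torques, N m; "eef_pos": TCP position; "eef_rot": TCP orientation; "contact_force": force on the tool from outside, world axes, zero at the start; "wrist_torque": the same for the moment, N m; "width": finger opening in m; "grasp_force": force on a finger pad.
Only numpy, scipy, OpenCV 4.12 (cv2) and the standard library are available. Lean on these libraries where they do the work, as an engineer would, in place of code of your own. Each camera call takes 0.05 s, during which the arm holds its last target. There are 200 camera calls.

### The job

Empty the moulding turret: one after another turn each station that still has a cover to the front pointer, unscrew its cover there (counter-clockwise), lift it off and stand it upright on the grey mat, and lift every casting, including those already uncovered, out of its cup and put it in the steel tray. Covers may only come off at the front pointer; leave the other things on the bench where they are.

Things in the scene. Friction and masses are not known exactly. Their poses are not given: they have to be found in the camera images.
- front_mark (a point): Point on the turret's fixed base, level with the disc's top, 80 mm from the turret's vertical axis, in line with the front pointer (a dark upright finger 12 mm wide, 46 mm high, 135 mm from the axis, on the robot's side). A station is at the front when it stands on this point. The turret's axis lies 80 mm along this point's +x; z up.
- turret_base: Fixed round white foot of the turret, 210 mm across, with the front pointer towards its -x. Origin on the worktop, on the turret's vertical axis; nothing to handle.
- station_1 (a point): Station 1 of the turret: centre of its mould cup, at the level of the disc's top, 80 mm from the turret's axis. The grey disc that carries the three stations is 244 mm across, its top 50 mm above the worktop. It turns about its vertical axis either way, more than a full turn, with a friction of 0.2 N m, and stays where it is left.
- post_1 (a point): Handle post 1: upright steel post 14 mm thick, fixed on the disc 100 mm from the axis, half-way between two stations; its top is 75 mm above the disc, this point 15 mm below the top on its centre line. Pull or push a post round to turn the disc.
- cover_1_bar (a point): Screw cover of station 1 (None if it has none); all alike. Grey ribbed cap, hollow, open below, 78 mm across, 160 g, with a grip bar 62 mm long, 16 mm wide across its flat top. This point: centre of the bar, 17 mm below the bar's top, 17 mm above the flat top, 85 mm above the cap's lower edge, which rests on the disc. x along the bar, z up. (Thread: see cover 2.)
- casting_1_mid (a point): Casting 1, in station 1 at the start (hidden under a cover if there is one): white, hard, round, 56 mm high, 90 g; foot 36 mm across, 18 mm high, above it a body 30 mm across. This point: on its axis, 28 mm above its underside, z along the axis. It sits loose in the cup (2 mm play) and stands 40 mm above the rim.
- station_2 (a point): Station 2 of the turret: centre of its mould cup, at the level of the disc's top, 80 mm from the turret's axis. Station 1's neighbour, 120 degrees counter-clockwise of it. Each cup: steel, 50 mm across, rim 20 mm above the disc, with an outer flange 61 mm across that holds the cover; cavity 40 mm across, floor 4 mm above the disc.
- post_2 (a point): Handle post 2: upright steel post 14 mm thick, fixed on the disc 100 mm from the axis, half-way between two stations; its top is 75 mm above the disc, this point 15 mm below the top on its centre line. Pull or push a post round to turn the disc.
- cover_2_bar (a point): Screw cover of station 2 (None if it has none); all alike. Coarse thread: at the start the bar is 1.4 to 2.1 rad clockwise (from above) of the line from the turret's axis through the station. Turned counter-clockwise, with ease (regrasp as needed), the cover is free when its bar is within 0.1 rad of that line; a stop follows about 0.14 rad past the line.
- casting_2_mid (a point): Casting 2, in station 2 at the start (hidden under a cover if there is one): white, hard, round, 56 mm high, 90 g; foot 36 mm across, 18 mm high, above it a body 30 mm across. This point: on its axis, 28 mm above its underside, z along the axis. It sits loose in the cup (2 mm play) and stands 40 mm above the rim.
- station_3 (a point): Station 3 of the turret: centre of its mould cup, at the level of the disc's top, 80 mm from the turret's axis. 120 degrees counter-clockwise of station 2. Each of the stations holds a casting and may or may not have a screw cover at the start.
- post_3 (a point): Handle post 3: upright steel post 14 mm thick, fixed on the disc 100 mm from the axis, half-way between two stations; its top is 75 mm above the disc, this point 15 mm below the top on its centre line. Pull or push a post round to turn the disc.
- cover_3_bar (a point): Screw cover of station 3 (None if it has none); all alike. Once turned free, a cover lifts straight up; it must rise 65 mm to clear the casting inside. Lifted before it is turned far enough, it is held fast after 3 mm.
- casting_3_mid (a point): Casting 3, in station 3 at the start (hidden under a cover if there is one): white, hard, round, 56 mm high, 90 g; foot 36 mm across, 18 mm high, above it a body 30 mm across. This point: on its axis, 28 mm above its underside, z along the axis. It sits loose in the cup (2 mm play) and stands 40 mm above the rim.
- tray: Steel tray, loose, 500 g: 200 mm along its x by 110 mm along its y, walls 4 mm thick and 22 mm high, floor 4 mm thick. Origin at the centre of its underside. On one side of the turret, on the worktop; which side varies.
- mat: Fixed flat grey mat, 280 mm along its x by 110 mm along its y, 4 mm thick. Origin at the centre of its underside. On the other side of the turret; room for three covers in a row along x.
- rinse: Cream plastic bottle with cream cap, 65 mm across, 150 mm high, loose bystander. Origin at the centre of its underside.
- amber: Brown bottle with black cap, 54 mm across, 105 mm high, loose bystander. Origin at the centre of its underside.
- timer: White bench timer, 62 x 66 x 18 mm, loose bystander. Origin at the centre of its underside.
- dish: Glass petri dish, 94 mm across, 16 mm high, loose bystander. Origin at the centre of its underside.
There are look-alikes about, which are no part of the job. Leave any pink look-alike of the part that bears casting_3_mid alone. What is shaped like the part that bears cover_2_bar but blue is not meant.

How it is judged:
By the outcome, as a careful person would: the job done as asked, in the order asked, and still so for the second after the job is handed in, with the robot touching nothing.
Of cover_1, cover_2, cover_3 only 2 to 3 are there at a start; the rules pass over those that are not, and their reading is None.
At some moment in a run one of tray may be knocked a few centimetres aside while the robot is not near it.
It also fails if it takes over 210 s, if anything falls off the work surface, if the arm or the gripper's body presses on something with over 40 N, if the wrist force passes 120 N, or if a joint passes its speed limit or range.

## Working session

There is one attempt and no reset: what is moved stays moved. The work goes in short steps, Python scripts to look and compute and a tool call to move; the robot and the scene stay as the last step left them, time stands still between calls to the robot, and variables do not carry over. Pictures are saved under pics/ and viewed, at most 14 in all, crops included, and the job is handed in when it is done.

Besides the shell and the picture viewer there is one more tool, called after "Request:" in YAML: its name, and indented under it one key for each argument. arm_command: Moves the arm, as the interface text tells. Shift numbers are shares of 60 cm and turn numbers shares of 0.5 rad, none past 1 either way. Its arguments: {"type":"object","properties":{"rows":{"type":"array","items":{"type":"array","items":{"type":"number"}}},"squeeze":{"type":"number"}},"required":["rows"]}

```bash
mkdir -p pics; ls; cat > h.py <<'E'
import numpy as np, cv2
from scipy.spatial.transform import Rotation as R
from bench import bot
def snap(cam,fn=None):
    s=bot.observe(); c=bot.camera(cam)
    if fn: cv2.imwrite('pics/'+fn+'.png',c['color'][:,:,::-1])
    return s,c
def T(s,c):
    if 'mount' in c:
        W=np.eye(4); W[:3,:3]=R.from_quat(s['eef_rot']).as_matrix(); W[:3,3]=s['eef_pos']
        return W@np.array(c['mount'])
    M=np.eye(4); M[:3,:3]=R.from_rotvec(np.ravel(c['rvec'])).as_matrix(); M[:3,3]=np.ravel(c['tvec'])
    return np.linalg.inv(M)
def cloud(s,c):
    d=c['depth']; K=np.array(c['camera_matrix']); v,u=np.mgrid[:d.shape[0],:d.shape[1]]
    P=np.stack([(u-K[0,2])/K[0,0]*d,(v-K[1,2])/K[1,1]*d,d],-1)
    M=T(s,c); W=P@M[:3,:3].T+M[:3,3]; W[d==0]=np.nan
    return W
E
python3 - <<'E'
from h import *
s,c=snap('top','top0'); snap('side','side0')
print(s)
names="front_mark turret_base station_1 post_1 cover_1_bar casting_1_mid tray mat rinse amber timer dish".split()
for cam in ['top','side']:
  for n in names:
    print(cam,n,[(np.round(r['location'],3).tolist(),round(r['confidence'],2)) for r in bot.tip_of(cam,n)][:5])
E
```

```text
pics
{'time_s': 0.0, 'joint_pos': array([-1.50808093e+00,  2.45812640e-01,  1.55903460e+00, -2.23304593e-05,
        1.33870964e+00, -1.74117821e-01]), 'qd': array([-0.0001918 ,  0.00175005,  0.00129872, -0.0010214 ,  0.0002864 ,
        0.00014242]), 'joint_efforts': array([-9.59967911e-04, -4.29504704e+01, -3.26134408e+01, -1.43055431e-04,
        5.27573749e-03,  4.11025027e-06]), 'eef_pos': array([ 0.1524593 , -0.63128107,  0.23017018]), 'eef_rot': array([ 9.92996159e-01,  1.18142555e-01,  4.38300268e-05, -9.81193221e-04]), 'contact_force': array([-0.11323197, -0.31837219,  0.20336922]), 'wrist_torque': array([-0.02097467,  0.03715886,  0.02480943]), 'grasp_force': 0.0, 'width': 0.0855352291436506}
top front_mark [([0.754, -0.232, -0.001], 0.2)]
top turret_base [([0.63, -0.115, 0.109], 0.37)]
top station_1 [([0.538, 0.034, 0.05], 0.92), ([0.667, -0.033, 0.053], 0.71), ([0.539, -0.101, 0.054], 0.62), ([0.629, 0.054, 0.111], 0.6)]
top post_1 [([0.624, 0.055, 0.11], 0.72), ([0.482, -0.039, 0.114], 0.67), ([0.633, -0.116, 0.11], 0.58)]
top cover_1_bar [([0.666, -0.032, 0.135], 0.64)]
[... 611 characters left out ...]
32, 0.049], 0.58)]
side post_1 [([0.631, -0.117, 0.113], 0.92), ([0.627, 0.05, 0.104], 0.83), ([0.481, -0.035, 0.114], 0.78)]
side cover_1_bar [([0.37, -0.118, 0.004], 0.73), ([0.66, -0.033, 0.136], 0.71), ([0.624, 0.05, 0.106], 0.68), ([0.544, -0.1, 0.048], 0.54), ([0.541, -0.105, 0.083], 0.26)]
side casting_1_mid [([0.543, -0.108, 0.083], 0.36)]
side tray [([0.521, 0.294, 0.002], 0.6)]
side mat [([0.519, -0.319, 0.006], 0.87)]
side rinse [([0.76, 0.227, -0.002], 0.64), ([0.505, -0.042, 0.05], 0.42), ([0.543, -0.102, 0.084], 0.34)]
side amber [([0.749, -0.236, 0.001], 0.81), ([0.629, -0.12, 0.112], 0.48)]
side timer [([0.373, 0.132, -0.003], 0.36)]
side dish [([0.373, -0.117, 0.001], 0.63)]
```

View pics/top0.png

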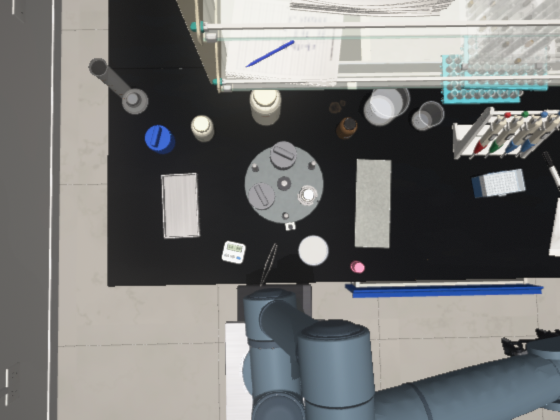

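View pics/side0.png

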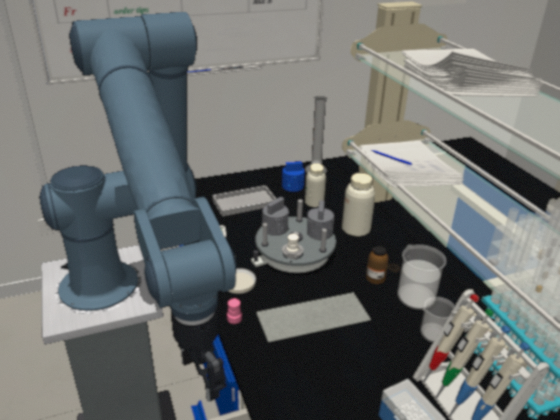

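The top view shows the turret at (284,184) with covers on the far station (283,155) and the left station (262,195), and an open casting at (308,195). The pointer is at (290,226), the tray at (181,205) and the mat at (373,203). The look-alikes are a pink casting at (357,267) and a blue cap at (158,138). The side view agrees.

```bash
python3 - <<'E'
from h import *
s,c=snap('wrist'); print(np.round(c['mount'],3).tolist(), np.round(c['camera_matrix'],0).tolist())
s,c=snap('top'); W=cloud(s,c); col=c['color'].astype(int)
def reg(x0,x1,y0,y1,z0,z1):
    m=(W[...,0]>x0)&(W[...,0]<x1)&(W[...,1]>y0)&(W[...,1]<y1)&(W[...,2]>z0)&(W[...,2]<z1); return m
m=reg(.42,.75,-.2,.14,.04,.06); P=W[m][:,:2].astype(np.float32)
print('disc',cv2.minEnclosingCircle(P), np.median(W[m][:,2]))
for n,a in dict(bars=(.42,.75,-.2,.14,.138,.17),caps=(.42,.75,-.2,.14,.105,.13),cast=(.5,.58,-.14,-.06,.09,.12),ptr=(.42,.475,-.1,.02,.02,.048),tray=(.35,.7,.2,.45,.012,.04),mat=(.35,.75,-.45,-.2,.002,.02)).items():
    m=reg(*a).astype(np.uint8); k,l,st,ce=cv2.connectedComponentsWithStats(m)
    for i in range(1,k):
        if st[i,4]<4: continue
        Q=W[l==i]; r=cv2.minAreaRect((Q[:,:2]*1000).astype(np.float32))
        print(n,st[i,4],Q.mean(0).round(3),np.round(r[0],0),np.round(r[1],0),round(r[2],1))
E
```

```text
[[0.0, -0.95, -0.312, 0.082], [1.0, 0.0, -0.0, 0.0], [0.0, -0.312, 0.95, -0.143], [0.0, 0.0, 0.0, 1.0]] [[306.0, 0.0, 278.0], [0.0, 306.0, 209.0], [0.0, 0.0, 1.0]]
disc ((0.5715351104736328, -0.02812148816883564), 0.13113908469676971) 0.04986587635430528
bars 128 [ 0.661 -0.028  0.15 ] [662. -29.] [60. 17.] 62.9
bars 120 [0.539 0.037 0.151] [540.  37.] [62. 15.] 25.6
caps 420 [ 0.659 -0.029  0.118] [660. -29.] [76. 77.] 44.6
caps 20 [ 0.632 -0.116  0.122] [ 632. -116.] [11. 11.] 14.5
caps 20 [0.629 0.056 0.124] [629.  56.] [12. 12.] 88.5
caps 438 [0.539 0.037 0.118] [539.  38.] [76. 76.] 89.0
caps 78 [ 0.544 -0.101  0.11 ] [ 544. -102.] [27. 27.] 0.7
caps 18 [ 0.481 -0.033  0.124] [481. -32.] [10. 12.] 43.9
cast 87 [ 0.543 -0.1    0.109] [ 543. -100.] [27. 28.] 45.2
ptr 4 [ 0.467 -0.041  0.046] [467. -41.] [11.  2.] 32.0
ptr 4 [ 0.47  -0.055  0.046] [471. -55.] [4. 4.] 45.4
ptr 7 [ 0.47  -0.068  0.046] [471. -68.] [6. 6.] 89.8
ptr 14 [ 0.448 -0.051  0.045] [448. -50.] [9. 9.] 88.9
tray 27 [0.692 0.34  0.026] [692. 345.] [ 8. 44.] 11.0
tray 324 [0.526 0.295 0.02 ] [521. 295.] [200. 11
[... 5065 characters left out ...]
[ 1. 10.] 88.8
mat 7 [ 0.396 -0.398  0.004] [ 396. -397.] [ 6. 13.] 60.4
mat 4 [ 0.396 -0.445  0.004] [ 396. -445.] [ 3. 11.] 60.8
mat 21 [ 0.385 -0.217  0.004] [ 384. -218.] [15. 35.] 67.8
mat 20 [ 0.374 -0.391  0.003] [ 374. -392.] [31. 16.] 79.5
mat 4 [ 0.38  -0.24   0.004] [ 380. -240.] [6. 6.] 0.3
mat 7 [ 0.375 -0.443  0.004] [ 375. -443.] [10. 10.] 29.2
mat 4 [ 0.369 -0.356  0.002] [ 369. -357.] [6. 3.] 89.1
mat 6 [ 0.367 -0.422  0.004] [ 367. -423.] [7. 9.] 1.9
mat 9 [ 0.358 -0.247  0.003] [ 358. -246.] [ 5. 19.] 28.9
mat 4 [ 0.359 -0.412  0.004] [ 359. -412.] [10.  3.] 88.7
mat 4 [ 0.353 -0.289  0.004] [ 354. -289.] [6. 6.] 89.3
mat 4 [ 0.353 -0.388  0.004] [ 353. -388.] [7. 3.] 45.6
```

```bash
cat >> h.py <<'E'
def down(yaw):
    y=np.radians(yaw); return R.from_matrix(np.array([[np.cos(y),np.sin(y),0],[np.sin(y),-np.cos(y),0],[0,0,-1]]))
def plan(wps,start=None):
    """print shares per waypoint (x,y,z,yaw): chained calls, each from the pose before"""
    s=bot.observe(); p,r=(np.array(s['eef_pos']),R.from_quat(s['eef_rot'])) if start is None else (np.array(start[:3]),down(start[3]))
    for w in wps:
        q,r1=np.array(w[:3]),down(w[3]); t=r.inv().apply(q-p); v=(r.inv()*r1).as_rotvec()
        print(np.round(w,3).tolist(),'->',np.round(np.r_[v/.5,t/.6],3).tolist(),'rows',round(max(np.linalg.norm(t)/.0417,np.degrees(np.linalg.norm(v))/7.16),1))
        p,r=q,r1
E
python3 - <<'E'
from h import *
plan([(.30,-.36,.30,33.6),(.45,-.09,.26,33.6),(.481,-.033,.2,33.6),(.481,-.033,.098,33.6)])
E
```

```text
[0.3, -0.36, 0.3, 33.6] -> [-0.0, 0.0, -0.699, 0.345, -0.383, -0.115] rows 7.6
[0.45, -0.09, 0.26, 33.6] -> [0.0, 0.0, 0.0, 0.457, -0.236, 0.067] rows 7.5
[0.481, -0.033, 0.2, 33.6] -> [0.0, 0.0, 0.0, 0.096, -0.051, 0.1] rows 2.1
[0.481, -0.033, 0.098, 33.6] -> [0.0, 0.0, 0.0, 0.0, 0.0, 0.17] rows 2.4
```

Request:
arm_command:
  rows:
    - [0,0,-0.7,0.345,-0.383,-0.115,100]
    - [0,0,-0.7,0.345,-0.383,-0.115,100]
    - [0,0,-0.7,0.345,-0.383,-0.115,100]
    - [0,0,-0.7,0.345,-0.383,-0.115,47]
    - [0,0,-0.7,0.345,-0.383,-0.115,47]
    - [0,0,-0.7,0.345,-0.383,-0.115,47]
    - [0,0,-0.7,0.345,-0.383,-0.115,47]
    - [0,0,-0.7,0.345,-0.383,-0.115,47]

```text
time_s: 2.07
eef_pos: [0.3011, -0.3573, 0.3016]
eef_rot: [0.957, 0.29, 0.001, 0.001]
contact_force: [0.5, -0.5, -0.3]
width: 0.0398
grasp_force: 0.0
```

Request:
arm_command:
  rows:
    - [0,0,0,0.457,-0.236,0.067,47]
    - [0,0,0,0.457,-0.236,0.067,47]
    - [0,0,0,0.457,-0.236,0.067,47]
    - [0,0,0,0.457,-0.236,0.067,47]
    - [0,0,0,0.457,-0.236,0.067,47]
    - [0,0,0,0.457,-0.236,0.067,47]
    - [0,0,0,0.457,-0.236,0.067,47]
    - [0,0,0,0.457,-0.236,0.067,47]

```text
time_s: 2.73
eef_pos: [0.4506, -0.0865, 0.2596]
eef_rot: [0.957, 0.291, 0.0, -0.001]
contact_force: [-0.6, -1.0, 0.1]
width: 0.0404
grasp_force: 0.0
```

```bash
python3 - <<'E'
from h import *
s,c=snap('wrist','w1'); print(s['eef_pos'],s['width'])
print([(np.round(r['location'],3).tolist(),round(r['confidence'],2)) for n in ['post_1','station_1','front_mark'] for r in bot.tip_of('wrist',n)])
plan([(.481,-.033,.2,33.6),(.481,-.033,.098,33.6)])
E
```

```text
[ 0.45058092 -0.08651259  0.25963063] 0.04037905833144188
[([0.632, -0.116, 0.107], 0.73), ([0.485, -0.035, 0.109], 0.64), ([0.542, -0.102, 0.048], 0.96), ([0.536, 0.036, 0.132], 0.73)]
[0.481, -0.033, 0.2, 33.6] -> [0.001, 0.001, 0.003, 0.096, -0.05, 0.1] rows 2.1
[0.481, -0.033, 0.098, 33.6] -> [0.0, 0.0, 0.0, 0.0, 0.0, 0.17] rows 2.4
```

Request:
arm_command:
  rows:
    - [0,0,0,0.096,-0.05,0.1,47]
    - [0,0,0,0.096,-0.05,0.1,47]
    - [0,0,0,0.096,-0.05,0.1,47]
    - [0,0,0,0.096,-0.05,0.27,47]
    - [0,0,0,0.096,-0.05,0.27,47]
    - [0,0,0,0.096,-0.05,0.27,47]
    - [0,0,0,0.096,-0.05,0.27,47]
    - [0,0,0,0.096,-0.05,0.27,47]

```text
time_s: 3.6
eef_pos: [0.4808, -0.0345, 0.0982]
eef_rot: [0.958, 0.288, -0.0, -0.0]
contact_force: [0.9, 0.0, 1.4]
width: 0.0404
grasp_force: 0.0
```

Request:
arm_command:
  rows:
    - [0,0,0,0,0,0,0]
    - [0,0,0,0,0,0,0]
    - [0,0,0,0,0,0,0]
    - [0,0,0,0,0,0,0]
    - [0,0,0,0,0,0,0]
    - [0,0,0,0,0,0,0]
    - [0,0,0,0,0,0,0]
    - [0,0,0,0,0,0,0]
  squeeze: 30

```text
time_s: 4.27
eef_pos: [0.4825, -0.0342, 0.1007]
eef_rot: [0.957, 0.289, 0.001, 0.001]
contact_force: [-3.2, -1.8, 6.5]
width: 0.0128
grasp_force: 29.5
```

```bash
cat >> h.py <<'E'
AX=np.array([.581,-.031])
def arc(a0,a1,yaw0,dyaw=0,n=8,r=.1):
    """rows turning the gripped post from angle a0 to a1 (deg); tool yaw yaw0 turning by dyaw"""
    f=lambda a:r*np.array([np.cos(np.radians(a)),np.sin(np.radians(a)),0])
    out=[]
    for i in range(1,n+1):
        a=a0+(a1-a0)*i/n; t=down(yaw0).inv().apply(f(a)-f(a0))/.6
        out.append([0,0,round(-np.radians(dyaw*i/n)/.5,3)]+np.round(t,3).tolist()+[0])
    print(out)
E
python3 - <<'E'
from h import *
s=bot.observe();print(s['eef_pos'],s['width'],s['contact_force'])
d=s['eef_pos'][:2]-AX;print(np.linalg.norm(d),np.degrees(np.arctan2(d[1],d[0])))
arc(181.4,248.5,33.6)
E
```

```text
[ 0.48253637 -0.03422173  0.10072805] 0.01282837195503544 [-3.23385303 -1.84230923  6.48230437]
0.09851632686169141 -178.1259506459275
[[0, 0, np.float64(-0.0), -0.011, 0.022, 0.0, 0], [0, 0, np.float64(-0.0), -0.02, 0.044, 0.0, 0], [0, 0, np.float64(-0.0), -0.024, 0.068, 0.0, 0], [0, 0, np.float64(-0.0), -0.026, 0.093, 0.0, 0], [0, 0, np.float64(-0.0), -0.023, 0.117, 0.0, 0], [0, 0, np.float64(-0.0), -0.017, 0.141, 0.0, 0], [0, 0, np.float64(-0.0), -0.008, 0.163, 0.0, 0], [0, 0, np.float64(-0.0), 0.004, 0.184, 0.0, 0]]
```

Request:
arm_command:
  rows:
    - [0,0,0,-0.011,0.022,0,0]
    - [0,0,0,-0.02,0.044,0,0]
    - [0,0,0,-0.024,0.068,0,0]
    - [0,0,0,-0.026,0.093,0,0]
    - [0,0,0,-0.023,0.117,0,0]
    - [0,0,0,-0.017,0.141,0,0]
    - [0,0,0,-0.008,0.163,0,0]
    - [0,0,0,0.004,0.184,0,0]

```text
time_s: 4.93
eef_pos: [0.5446, -0.1243, 0.0998]
eef_rot: [0.957, 0.289, -0.0, -0.0]
contact_force: [-7.1, 0.5, 6.3]
width: 0.0125
grasp_force: 30.4
```

Request:
arm_command:
  rows:
    - [0,0,0,0,0,0,0]
    - [0,0,0,0,0,0,0]
    - [0,0,0,0,0,0,0]
    - [0,0,0,0,0,0,30]
    - [0,0,0,0,0,0,47]
    - [0,0,0,0,0,0,47]
    - [0,0,0,0,0,0,47]
    - [0,0,0,0,0,0,47]

```text
time_s: 5.6
eef_pos: [0.5437, -0.1235, 0.0977]
eef_rot: [0.957, 0.289, -0.0, -0.0]
contact_force: [-0.8, 0.4, -0.0]
width: 0.0402
grasp_force: 0.0
```

```bash
cat >> h.py <<'E'
def top():
    s,c=snap('top'); W=cloud(s,c); return W
def comps(W,x0,x1,y0,y1,z0,z1,name='',mn=6,pr=True):
    m=((W[...,0]>x0)&(W[...,0]<x1)&(W[...,1]>y0)&(W[...,1]<y1)&(W[...,2]>z0)&(W[...,2]<z1)).astype(np.uint8)
    k,l,st,ce=cv2.connectedComponentsWithStats(m); out=[]
    for i in range(1,k):
        if st[i,4]<mn: continue
        Q=W[l==i]; r=cv2.minAreaRect((Q[:,:2]*1000).astype(np.float32)); ev,V=np.linalg.eigh(np.cov(Q[:,:2].T)); d=V[:,1]
        c=Q.mean(0); e=c[:2]-AX
        if pr: print(name,st[i,4],c.round(4),'rect',np.round(r[0],0),np.round(r[1],0),'dir',round(np.degrees(np.arctan2(d[1],d[0]))%180,1),'polar',round(np.degrees(np.arctan2(e[1],e[0]))%360,1),round(np.hypot(*e),3))
E
python3 - <<'E'
from h import *
s=bot.observe();print(s['eef_pos'],s['width'],s['contact_force'])
W=top()
comps(W,.42,.75,-.2,.14,.138,.16,'bar'); comps(W,.42,.75,-.2,.14,.105,.13,'cap')
plan([(.545,-.124,.22,33.6)])
E
```

```text
[ 0.54367949 -0.12351432  0.09768396] 0.04020372547585514 [-0.77172231  0.36056502 -0.03272367]
bar 128 [0.6097 0.0434 0.1506] rect [610.  44.] [17. 61.] dir 131.7 polar 68.9 0.08
bar 68 [ 0.5012 -0.0298  0.1511] rect [501. -31.] [15. 36.] dir 99.9 polar 179.2 0.08
cap 22 [ 0.6791 -0.0163  0.1205] rect [681. -16.] [13.  9.] dir 2.1 polar 8.5 0.099
cap 425 [0.6084 0.0434 0.1174] rect [610.  44.] [76. 77.] dir 40.1 polar 69.8 0.079
cap 54 [ 0.6336 -0.0904  0.1098] rect [635. -90.] [19. 28.] dir 132.9 polar 311.5 0.079
cap 250 [ 0.5091 -0.0296  0.1172] rect [509. -27.] [43. 77.] dir 157.6 polar 178.9 0.072
cap 19 [0.5187 0.0471 0.1217] rect [518.  46.] [12. 11.] dir 115.5 polar 128.6 0.1
[0.545, -0.124, 0.22, 33.6] -> [-0.002, 0.001, 0.001, 0.001, 0.001, -0.204] rows 2.9
```

Request:
arm_command:
  rows:
    - [0,0,0,0,0,-0.1,47]
    - [0,0,0,0,0,-0.2,47]
    - [0,0,0,0,0,-0.25,47]
    - [0,0,-0.99,0,0,-0.25,47]
    - [0,0,-0.99,0,0,-0.25,47]
    - [0,0,-0.99,0,0,-0.25,47]
    - [0,0,-0.99,0,0,-0.25,47]
    - [0,0,-0.99,0,0,-0.25,47]

```text
time_s: 6.32
eef_pos: [0.5441, -0.1238, 0.2481]
eef_rot: [0.857, 0.516, -0.0, -0.0]
contact_force: [0.3, -0.3, -0.1]
width: 0.04
grasp_force: 0.0
```

```bash
python3 - <<'E'
from h import *
plan([(.49,-.07,.248,90),(.502,-.043,.2,95)])
E
```

```text
[0.49, -0.07, 0.248, 90.0] -> [-0.0, -0.0, -0.974, 0.037, -0.122, 0.0] rows 3.9
[0.502, -0.043, 0.2, 95.0] -> [0.0, 0.0, -0.175, 0.045, 0.02, 0.08] rows 1.4
```

Request:
arm_command:
  rows:
    - [0,0,-0.974,0.037,-0.122,0,47]
    - [0,0,-0.974,0.037,-0.122,0,47]
    - [0,0,-0.974,0.037,-0.122,0,47]
    - [0,0,-0.974,0.037,-0.122,0,47]
    - [0,0,-0.974,0.037,-0.122,0,47]
    - [0,0,-0.974,0.037,-0.122,0,47]
    - [0,0,-0.974,0.037,-0.122,0,47]
    - [0,0,-0.974,0.037,-0.122,0,47]

```text
time_s: 6.98
eef_pos: [0.4901, -0.0701, 0.248]
eef_rot: [0.709, 0.705, -0.0, -0.0]
contact_force: [0.8, 0.0, -0.9]
width: 0.0403
grasp_force: 0.0
```

```bash
python3 - <<'E'
from h import *
s,c=snap('wrist','w2'); W=cloud(s,c); print(s['eef_pos'],s['time_s'])
comps(W,.42,.75,-.2,.14,.14,.16,'bar',200); comps(W,.42,.75,-.2,.14,.112,.124,'cap',200)
plan([(.502,-.043,.2,97),(.502,-.043,.125,97)])
E
```

```text
[ 0.49014813 -0.07013831  0.24800966] 6.9833
bar 2516 [0.608  0.0421 0.1503] rect [611.  42.] [16. 62.] dir 131.1 polar 69.7 0.078
bar 1468 [ 0.5024 -0.0424  0.1515] rect [503. -45.] [16. 62.] dir 94.3 polar 188.2 0.079
cap 4829 [0.6044 0.0413 0.1182] rect [610.  42.] [79. 75.] dir 50.7 polar 72.1 0.076
cap 4234 [ 0.5022 -0.0415  0.1183] rect [502. -44.] [77. 76.] dir 4.8 polar 187.6 0.079
[0.502, -0.043, 0.2, 97.0] -> [-0.001, -0.0, -0.253, 0.045, 0.02, 0.08] rows 1.4
[0.502, -0.043, 0.125, 97.0] -> [0.0, 0.0, 0.0, 0.0, 0.0, 0.125] rows 1.8
```

View pics/w2.png

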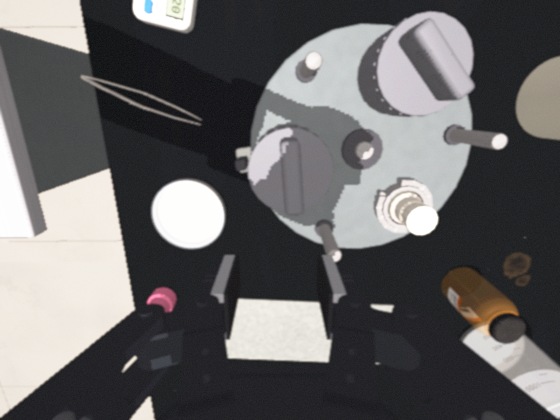

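The wrist view shows the front cover with its bar at (290,175), aligned with the fingers, and the casting at (415,210). The pointer is beside the cover at (243,158), so station A is at the front.

Request:
arm_command:
  rows:
    - [0,0,-0.16,0.043,0.0215,0.08,47]
    - [0,0,-0.16,0.043,0.0215,0.08,47]
    - [0,0,-0.16,0.043,0.0215,0.15,47]
    - [0,0,-0.16,0.043,0.0215,0.205,47]
    - [0,0,-0.16,0.043,0.0215,0.205,47]
    - [0,0,-0.16,0.043,0.0215,0.205,47]
    - [0,0,-0.16,0.043,0.0215,0.205,0]
    - [0,0,-0.16,0.043,0.0215,0.205,0]
  squeeze: 50

```text
time_s: 7.7
eef_pos: [0.5043, -0.0447, 0.1276]
eef_rot: [0.679, 0.734, 0.001, 0.002]
contact_force: [-1.4, -1.0, 0.6]
width: 0.0165
grasp_force: 0.5
```

Request:
arm_command:
  rows:
    - [0,0,0,0,0,0,0]
    - [0,0,0,0,0,0,0]
    - [0,0,0,0,0,0,0]
    - [0,0,-0.1,0,0,0,0]
    - [0,0,-0.25,0,0,0,0]
    - [0,0,-0.4,0,0,0,0]
    - [0,0,-0.4,0,0,0,0]
    - [0,0,-0.4,0,0,0,0]

```text
time_s: 8.37
eef_pos: [0.5043, -0.0445, 0.1266]
eef_rot: [0.603, 0.798, 0.001, 0.002]
contact_force: [-0.5, 0.5, 5.6]
width: 0.0149
grasp_force: 53.5
```

Request:
arm_command:
  rows:
    - [0,0,-0.2,0,0,0,0]
    - [0,0,-0.4,0,0,0,0]
    - [0,0,-0.6,0,0,0,0]
    - [0,0,-0.8,0,0,0,0]
    - [0,0,-0.98,0,0,0,0]
    - [0,0,-0.98,0,0,0,0]
    - [0,0,-0.98,0,0,0,0]
    - [0,0,-0.98,0,0,0,0]

```text
time_s: 9.03
eef_pos: [0.5043, -0.0444, 0.1266]
eef_rot: [0.392, 0.92, 0.0, 0.002]
contact_force: [0.1, -0.2, 5.3]
width: 0.015
grasp_force: 53.4
```

Request:
arm_command:
  rows:
    - [0,0,-0.2,0,0,0,0]
    - [0,0,-0.4,0,0,0,0]
    - [0,0,-0.6,0,0,0,0]
    - [0,0,-0.8,0,0,0,0]
    - [0,0,-0.98,0,0,0,0]
    - [0,0,-0.98,0,0,0,0]
    - [0,0,-0.98,0,0,0,0]
    - [0,0,-0.98,0,0,0,0]

```text
time_s: 9.7
eef_pos: [0.5042, -0.0442, 0.1267]
eef_rot: [0.157, 0.988, 0.0, 0.001]
contact_force: [0.9, 0.5, 5.1]
width: 0.0149
grasp_force: 53.5
```

Request:
arm_command:
  rows:
    - [0,0,-0.2,0,0,0,0]
    - [0,0,-0.4,0,0,0,0]
    - [0,0,-0.6,0,0,0,0]
    - [0,0,-0.8,0,0,0,0]
    - [0,0,-0.95,0,0,0,0]
    - [0,0,-0.95,0,0,0,0]
    - [0,0,-0.95,0,0,0,0]
    - [0,0,-0.95,0,0,0,0]

```text
time_s: 10.37
eef_pos: [0.5042, -0.0442, 0.1267]
eef_rot: [-0.08, 0.997, -0.0, 0.001]
contact_force: [0.5, 0.9, 6.9]
width: 0.015
grasp_force: 53.6
```

```bash
python3 - <<'E'
from h import *
s=bot.observe();print(s['eef_pos'],R.from_quat(s['eef_rot']).as_euler('zyx',True),s['contact_force'],s['wrist_torque'],s['joint_pos'])
W=top()
comps(W,.42,.75,-.2,.14,.138,.16,'bar'); comps(W,.42,.75,-.2,.14,.105,.13,'cap')
p=s['eef_pos']; plan([(p[0],p[1],.24,190)])
comps(W,.37,.68,-.4,-.2,.003,.012,'mat',500)
E
```

```text
[ 0.5042099  -0.04415728  0.12670867] [ 1.70843178e+02  1.64227173e-01 -1.79990128e+02] [0.53083818 0.898171   6.86885599] [ 0.45395282 -0.04769965  0.05240518] [-3.12237757e-01  3.01787388e-02  2.00137746e+00  1.16762913e-03
  1.10736195e+00 -2.04337108e+00]
bar 130 [0.6097 0.0431 0.1502] rect [610.  43.] [17. 61.] dir 131.7 polar 68.8 0.079
cap 21 [ 0.6787 -0.0156  0.1221] rect [679. -16.] [11. 12.] dir 164.8 polar 9.0 0.099
cap 426 [0.6075 0.0435 0.1172] rect [609.  44.] [77. 77.] dir 37.4 polar 70.4 0.079
cap 75 [ 0.6319 -0.0925  0.1102] rect [633. -92.] [27. 28.] dir 175.1 polar 309.6 0.08
cap 21 [0.5178 0.0463 0.1208] rect [518.  46.] [12. 12.] dir 111.5 polar 129.2 0.1
cap 25 [ 0.4714 -0.0305  0.1162] rect [470. -31.] [37.  7.] dir 70.4 polar 179.8 0.11
[0.504, -0.044, 0.24, 190.0] -> [-0.001, 0.006, -0.03, -0.001, -0.0, -0.189] rows 2.7
mat 1821 [ 0.5205 -0.3149  0.0055] rect [ 520. -311.] [132. 281.] dir 177.7 polar 258.0 0.29
```

Request:
arm_command:
  rows:
    - [0,0,0,0,0,-0.01,0]
    - [0,0,0,0,0,-0.03,0]
    - [0,0,0,0,0,-0.06,0]
    - [0,0,0,0,0,-0.1,0]
    - [0,0,0,0,0,-0.16,0]
    - [0,0,0,0,0,-0.22,0]
    - [0,0,0,0,0,-0.225,0]
    - [0,0,0,0,0,-0.225,0]

```text
time_s: 11.08
eef_pos: [0.5041, -0.0445, 0.2635]
eef_rot: [-0.081, 0.997, -0.001, 0.003]
contact_force: [-1.2, 0.2, -1.7]
width: 0.0151
grasp_force: 52.4
```

```bash
python3 - <<'E'
from h import *
s,c=snap('side','s2'); print(s['contact_force'],s['width'])
W=top()
comps(W,.42,.75,-.2,.14,.138,.16,'bar'); comps(W,.42,.75,-.2,.14,.105,.13,'cap')
plan([(.45,-.312,.26,166),(.45,-.312,.12,166),(.45,-.312,.0815,166)])
E
```

```text
[-1.2303319   0.20611134 -1.68016711] 0.01508363921705073
bar 130 [0.6093 0.0433 0.1504] rect [610.  44.] [17. 61.] dir 131.6 polar 69.1 0.08
cap 21 [ 0.6787 -0.0156  0.1223] rect [679. -16.] [12. 11.] dir 179.2 polar 9.0 0.099
cap 426 [0.6079 0.0437 0.1177] rect [610.  45.] [76. 76.] dir 37.0 polar 70.2 0.079
cap 77 [ 0.6317 -0.0929  0.1099] rect [632. -93.] [28. 27.] dir 0.3 polar 309.3 0.08
cap 21 [0.5177 0.0463 0.1224] rect [518.  46.] [12. 12.] dir 112.4 polar 129.3 0.1
[0.45, -0.312, 0.26, 166.0] -> [0.001, -0.004, 0.812, 0.158, -0.427, -0.002] rows 6.5
[0.45, -0.312, 0.12, 166.0] -> [0.0, 0.0, 0.0, 0.0, 0.0, 0.233] rows 3.4
[0.45, -0.312, 0.082, 166.0] -> [0.0, 0.0, 0.0, 0.0, 0.0, 0.064] rows 0.9
```

View pics/s2.png

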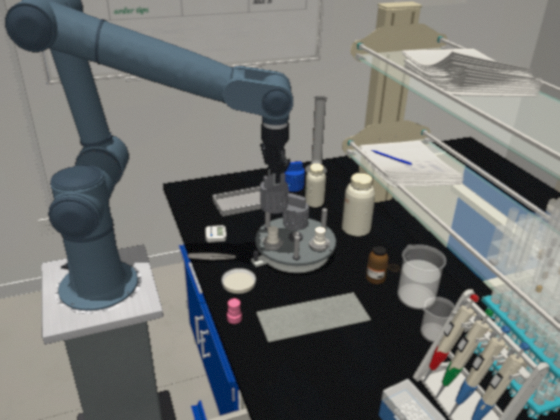

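The side view shows the cover held at (273,195), clear above its casting at (273,238). The mat at (313,315) is free.

Request:
arm_command:
  rows:
    - [0,0,0.812,0.158,-0.427,0,0]
    - [0,0,0.812,0.158,-0.427,0,0]
    - [0,0,0.812,0.158,-0.427,0,0]
    - [0,0,0.812,0.158,-0.427,0,0]
    - [0,0,0.812,0.158,-0.427,0,0]
    - [0,0,0.812,0.158,-0.427,0,0]
    - [0,0,0.812,0.158,-0.427,0,0]
    - [0,0,0.812,0.158,-0.427,0,0]

```text
time_s: 11.85
eef_pos: [0.4485, -0.3156, 0.2573]
eef_rot: [0.124, 0.992, 0.001, -0.002]
contact_force: [0.1, 0.1, -1.7]
width: 0.015
grasp_force: 52.4
```

Request:
arm_command:
  rows:
    - [0,0,0,0,0,0.06,0]
    - [0,0,0,0,0,0.12,0]
    - [0,0,0,0,0,0.18,0]
    - [0,0,0,0,0,0.23,0]
    - [0,0,0,0,0,0.27,0]
    - [0,0,0,0,0,0.29,0]
    - [0,0,0,0,0,0.296,0]
    - [0,0,0,0,0,0.296,0]

```text
time_s: 12.52
eef_pos: [0.4503, -0.311, 0.0813]
eef_rot: [0.121, 0.993, 0.001, -0.001]
contact_force: [0.2, 0.2, -1.3]
width: 0.0148
grasp_force: 53.4
```

Request:
arm_command:
  rows:
    - [0,0,0,0,0,0.0025,0]
    - [0,0,0,0,0,0.0025,0]
    - [0,0,0,0,0,0.0025,47]
    - [0,0,0,0,0,0.0025,47]
    - [0,0,0,0,0,0.0025,47]
    - [0,0,0,0,0,0.0025,47]
    - [0,0,0,0,0,-0.03,47]
    - [0,0,0,0,0,-0.08,47]

```text
time_s: 13.18
eef_pos: [0.4489, -0.3105, 0.1279]
eef_rot: [0.122, 0.993, 0.002, -0.003]
contact_force: [0.7, -0.7, 0.8]
width: 0.0403
grasp_force: 0.0
```

Request:
arm_command:
  rows:
    - [0,0,0,0,0,-0.07,47]
    - [0,0,0,0,0,-0.14,47]
    - [0,0,0,0,0,-0.2,47]
    - [0,0,0,0,0,-0.2,47]
    - [0,0,0,0,0,-0.2,47]
    - [0,0,0,0,0,-0.2,47]
    - [0,0,0,0,0,-0.2,47]
    - [0,0,0,0,0,-0.2,47]

```text
time_s: 13.85
eef_pos: [0.4501, -0.3116, 0.2483]
eef_rot: [0.122, 0.993, 0.001, -0.001]
contact_force: [0.5, 0.7, -0.2]
width: 0.0403
grasp_force: 0.0
```

```bash
python3 - <<'E'
from h import *
s=bot.observe(); print(s['eef_pos'],s['time_s'])
W=top()
comps(W,.42,.75,-.2,.14,.138,.16,'bar'); comps(W,.42,.75,-.2,.14,.098,.13,'cap');comps(W,.38,.66,-.4,-.22,.06,.12,'placed');comps(W,.35,.68,.2,.4,.012,.03,'tray',50)
plan([(.503,-.12,.22,140),(.503,-.044,.15,133),(.503,-.044,.077,133)])
E
```

```text
[ 0.45006801 -0.31156524  0.24829447] 13.85
bar 130 [0.6098 0.0429 0.1503] rect [610.  43.] [16. 61.] dir 131.7 polar 68.7 0.079
cap 23 [ 0.6786 -0.0156  0.12  ] rect [679. -16.] [12. 12.] dir 81.1 polar 9.0 0.099
cap 434 [0.6074 0.0434 0.1172] rect [610.  44.] [77. 77.] dir 38.0 polar 70.5 0.079
cap 83 [ 0.631  -0.0925  0.1095] rect [632. -92.] [27. 28.] dir 170.6 polar 309.1 0.079
cap 21 [ 0.5445 -0.1231  0.1224] rect [ 544. -123.] [12. 11.] dir 110.8 polar 248.4 0.099
cap 21 [0.5177 0.0463 0.1227] rect [518.  46.] [12. 11.] dir 106.9 polar 129.3 0.1
cap 79 [ 0.502  -0.0429  0.1093] rect [502. -43.] [27. 27.] dir 158.7 polar 188.6 0.08
placed 327 [ 0.4518 -0.2946  0.0782] rect [ 452. -299.] [74. 58.] dir 173.6 polar 243.9 0.294
tray 324 [0.5256 0.2945 0.0204] rect [521. 295.] [200. 112.] dir 1.8 polar 99.7 0.33
[0.503, -0.12, 0.22, 140.0] -> [0.002, -0.007, 0.909, -0.008, 0.331, 0.048] rows 4.8
[0.503, -0.044, 0.15, 133.0] -> [0.0, 0.0, 0.244, 0.081, 0.097, 0.117] rows 2.5
[0.503, -0.044, 0.077, 133.0] -> [0.0, 0.0, 0.0, 0.0, 0.0, 0.122] rows 1.8
```

Request:
arm_command:
  rows:
    - [0,0,0.909,-0.008,0.331,0.048,47]
    - [0,0,0.909,-0.008,0.331,0.048,47]
    - [0,0,0.909,-0.008,0.331,0.048,47]
    - [0,0,0.909,-0.008,0.331,0.048,47]
    - [0,0,0.909,-0.008,0.331,0.048,47]
    - [0,0,0.909,-0.008,0.331,0.048,55]
    - [0,0,0.909,-0.008,0.331,0.048,55]
    - [0,0,0.909,-0.008,0.331,0.048,55]

```text
time_s: 14.57
eef_pos: [0.5032, -0.1207, 0.2211]
eef_rot: [0.342, 0.94, -0.0, -0.001]
contact_force: [0.1, 0.0, 1.1]
width: 0.047
grasp_force: 0.0
```

Request:
arm_command:
  rows:
    - [0,0,0.244,0.081,0.097,0.08,55]
    - [0,0,0.244,0.081,0.097,0.08,55]
    - [0,0,0.244,0.081,0.097,0.12,55]
    - [0,0,0.244,0.081,0.097,0.18,55]
    - [0,0,0.244,0.081,0.097,0.22,55]
    - [0,0,0.244,0.081,0.097,0.238,55]
    - [0,0,0.244,0.081,0.097,0.238,55]
    - [0,0,0.244,0.081,0.097,0.238,55]

```text
time_s: 15.23
eef_pos: [0.5041, -0.0461, 0.0795]
eef_rot: [0.4, 0.917, -0.0, 0.0]
contact_force: [-0.1, -0.6, 0.4]
width: 0.047
grasp_force: 0.0
```

Request:
arm_command:
  rows:
    - [0,0,0,0,0,0,0]
    - [0,0,0,0,0,0,0]
    - [0,0,0,0,0,0,0]
    - [0,0,0,0,0,0,0]
    - [0,0,0,0,0,0,0]
    - [0,0,0,0,0,0,0]
    - [0,0,0,0,0,0,0]
    - [0,0,0,0,0,0,0]
  squeeze: 35

```text
time_s: 15.9
eef_pos: [0.5051, -0.046, 0.0811]
eef_rot: [0.399, 0.917, -0.0, 0.002]
contact_force: [-1.8, -3.2, 6.8]
width: 0.0287
grasp_force: 34.7
```

```bash
python3 - <<'E'
from h import *
s=bot.observe();p=s['eef_pos'];print(p,R.from_quat(s['eef_rot']).as_euler('zyx',True))
W=top();comps(W,.35,.68,.2,.42,.012,.03,'tray',50)
plan([(p[0],p[1],.2,133),(.46,.293,.2,110),(.46,.293,p[2]-.049,110)])
E
```

```text
[ 0.5051229  -0.04603618  0.08113182] [-133.01473432    0.19827402  179.85734242]
tray 326 [0.526  0.296  0.0204] rect [522. 295.] [201. 112.] dir 1.7 polar 99.5 0.332
[0.505, -0.046, 0.2, 133.0] -> [0.002, 0.008, 0.001, -0.001, 0.0, -0.198] rows 2.9
[0.46, 0.293, 0.2, 110.0] -> [0.0, 0.0, 0.803, 0.465, 0.33, 0.0] rows 8.2
[0.46, 0.293, 0.032, 110.0] -> [0.0, 0.0, 0.0, 0.0, 0.0, 0.28] rows 4.0
```

Request:
arm_command:
  rows:
    - [0,0,0,0,0,-0.02,0]
    - [0,0,0,0,0,-0.06,0]
    - [0,0,0,0,0,-0.12,0]
    - [0,0,0,0,0,-0.18,0]
    - [0,0,0,0,0,-0.2,0]
    - [0,0,0,0,0,-0.2,0]
    - [0,0,0,0,0,-0.2,0]
    - [0,0,0,0,0,-0.2,0]

```text
time_s: 16.62
eef_pos: [0.5023, -0.0444, 0.1968]
eef_rot: [0.399, 0.917, -0.0, -0.002]
contact_force: [-0.2, -0.0, -1.3]
width: 0.029
grasp_force: 35.3
```

Request:
arm_command:
  rows:
    - [0,0,0.8,0.46,0.326,0,0]
    - [0,0,0.8,0.46,0.326,0,0]
    - [0,0,0.8,0.46,0.326,0,0]
    - [0,0,0.8,0.46,0.326,0,0]
    - [0,0,0.8,0.46,0.326,0,0]
    - [0,0,0.8,0.46,0.326,0,0]
    - [0,0,0.8,0.46,0.326,0,0]
    - [0,0,0.8,0.46,0.326,0,0]

```text
time_s: 17.28
eef_pos: [0.4588, 0.2733, 0.1961]
eef_rot: [0.573, 0.82, -0.002, -0.001]
contact_force: [1.2, -0.9, -0.5]
width: 0.0288
grasp_force: 35.3
```

```bash
python3 - <<'E'
from h import *
s=bot.observe();p=s['eef_pos'];print(p,s['width'],s['time_s'],s['contact_force'])
print([(np.round(r['location'],3).tolist(),round(r['confidence'],2)) for cam in ['side'] if bot.camera(cam) is not None for r in bot.tip_of(cam,'tray')])
plan([(.46,.293,.1,110),(.46,.293,.032,110)])
E
```

```text
[0.45875286 0.2733383  0.19608688] 0.02877329217781869 17.2833 [ 1.20506947 -0.87537552 -0.53048066]
[([0.521, 0.294, 0.002], 0.78), ([0.459, 0.275, 0.195], 0.23)]
[0.46, 0.293, 0.1, 110.0] -> [-0.009, -0.003, 0.017, 0.025, 0.014, 0.16] rows 2.3
[0.46, 0.293, 0.032, 110.0] -> [0.0, 0.0, 0.0, 0.0, 0.0, 0.113] rows 1.6
```

Request:
arm_command:
  rows:
    - [0,0,0,0,0,0,0]
    - [0,0,0,0,0,0.06,0]
    - [0,0,0,0,0,0.13,0]
    - [0,0,0,0,0,0.2,0]
    - [0,0,0,0,0,0.25,0]
    - [0,0,0,0,0,0.268,0]
    - [0,0,0,0,0,0.268,0]
    - [0,0,0,0,0,0.268,0]

```text
time_s: 18.05
eef_pos: [0.4615, 0.2711, 0.0384]
eef_rot: [0.574, 0.819, -0.0, 0.0]
contact_force: [0.1, 0.2, -0.3]
width: 0.0292
grasp_force: 35.5
```

Request:
arm_command:
  rows:
    - [0,0,0,0.023,0.008,0,0]
    - [0,0,0,0.023,0.008,0.006,0]
    - [0,0,0,0.023,0.008,0.0105,0]
    - [0,0,0,0.023,0.008,0.0105,0]
    - [0,0,0,0.023,0.008,0.0105,0]
    - [0,0,0,0.023,0.008,0.0105,0]
    - [0,0,0,0.023,0.008,0.0105,0]
    - [0,0,0,0.023,0.008,0.0105,0]

```text
time_s: 18.72
eef_pos: [0.4608, 0.2862, 0.032]
eef_rot: [0.573, 0.82, 0.0, 0.0]
contact_force: [0.7, -0.4, -0.8]
width: 0.0287
grasp_force: 35.5
```

Request:
arm_command:
  rows:
    - [0,0,0,0,0,0.002,0]
    - [0,0,0,0,0,0.002,0]
    - [0,0,0,0,0,0.002,55]
    - [0,0,0,0,0,0.002,55]
    - [0,0,0,0,0,0.002,55]
    - [0,0,0,0,0,-0.06,55]
    - [0,0,0,0,0,-0.12,55]
    - [0,0,0,0,0,-0.18,55]

```text
time_s: 19.38
eef_pos: [0.46, 0.2861, 0.1403]
eef_rot: [0.573, 0.82, -0.001, -0.001]
contact_force: [1.1, -0.5, 0.6]
width: 0.0473
grasp_force: 0.0
```

```bash
python3 - <<'E'
from h import *
plan([(.47,.276,.225,110),(.57,.06,.225,110),(.633,-.092,.19,110),(.633,-.092,.0775,110)],(.4608,.2862,.139,110))
E
```

```text
[0.47, 0.276, 0.225, 110.0] -> [0.0, 0.0, 0.0, -0.021, 0.009, -0.143] rows 2.1
[0.57, 0.06, 0.225, 110.0] -> [0.0, 0.0, 0.0, -0.395, 0.033, 0.0] rows 5.7
[0.633, -0.092, 0.19, 110.0] -> [0.0, 0.0, 0.0, -0.274, 0.012, 0.058] rows 4.0
[0.633, -0.092, 0.078, 110.0] -> [0.0, 0.0, 0.0, 0.0, 0.0, 0.188] rows 2.7
```

Request:
arm_command:
  rows:
    - [0,0,0,-0.021,0.009,-0.07,55]
    - [0,0,0,-0.021,0.009,-0.143,55]
    - [0,0,0,-0.416,0.042,-0.143,55]
    - [0,0,0,-0.416,0.042,-0.143,55]
    - [0,0,0,-0.416,0.042,-0.143,55]
    - [0,0,0,-0.416,0.042,-0.143,55]
    - [0,0,0,-0.416,0.042,-0.143,55]
    - [0,0,0,-0.416,0.042,-0.143,55]

```text
time_s: 20.05
eef_pos: [0.571, 0.0576, 0.2257]
eef_rot: [0.574, 0.819, -0.0, 0.0]
contact_force: [0.9, 0.7, -0.2]
width: 0.0471
grasp_force: 0.0
```

Request:
arm_command:
  rows:
    - [0,0,0,-0.274,0.012,0.02,55]
    - [0,0,0,-0.274,0.012,0.02,55]
    - [0,0,0,-0.274,0.012,0.058,55]
    - [0,0,0,-0.274,0.012,0.058,55]
    - [0,0,0,-0.274,0.012,0.058,55]
    - [0,0,0,-0.274,0.012,0.058,55]
    - [0,0,0,-0.274,0.012,0.058,55]
    - [0,0,0,-0.274,0.012,0.058,55]

```text
time_s: 20.72
eef_pos: [0.6333, -0.0902, 0.1913]
eef_rot: [0.572, 0.82, 0.0, 0.0]
contact_force: [0.3, 0.8, 0.6]
width: 0.047
grasp_force: 0.0
```

```bash
python3 - <<'E'
from h import *
s,c=snap('wrist','w3'); W=cloud(s,c); print(s['eef_pos'],s['time_s'])
comps(W,.55,.7,-.16,-.05,.1,.116,'castC',100)
W=top();comps(W,.35,.68,.2,.42,.012,.03,'tray',50);comps(W,.35,.68,.2,.42,.045,.08,'cast in tray');comps(W,.55,.7,-.16,-.05,.1,.116,'castCtop')
plan([(.633,-.092,.0775,110)])
E
```

```text
[ 0.63325537 -0.09020302  0.19131034] 20.7167
castC 1152 [ 0.6311 -0.0942  0.1097] rect [632. -95.] [29. 29.] dir 104.9 polar 308.4 0.081
tray 328 [0.526  0.2952 0.0204] rect [521. 295.] [200. 112.] dir 1.3 polar 99.6 0.331
cast in tray 81 [0.4607 0.2902 0.0594] rect [460. 291.] [28. 27.] dir 136.4 polar 110.5 0.343
castCtop 12 [ 0.6295 -0.0854  0.1096] rect [628. -86.] [16.  6.] dir 66.5 polar 311.7 0.073
[0.633, -0.092, 0.078, 110.0] -> [0.002, 0.001, 0.007, -0.003, -0.002, 0.19] rows 2.7
```

Request:
arm_command:
  rows:
    - [0,0,0,-0.004,-0.004,0.06,55]
    - [0,0,0,-0.004,-0.004,0.12,55]
    - [0,0,0,-0.004,-0.004,0.17,55]
    - [0,0,0,-0.004,-0.004,0.19,55]
    - [0,0,0,-0.004,-0.004,0.19,55]
    - [0,0,0,-0.004,-0.004,0.19,55]
    - [0,0,0,-0.004,-0.004,0.19,0]
    - [0,0,0,-0.004,-0.004,0.19,0]

```text
time_s: 21.48
eef_pos: [0.6335, -0.0949, 0.0801]
eef_rot: [0.573, 0.82, 0.0, 0.002]
contact_force: [0.3, -0.3, -0.6]
width: 0.029
grasp_force: 34.5
```

Request:
arm_command:
  rows:
    - [0,0,0,0,0,0,0]
    - [0,0,0,0,0,0,0]
    - [0,0,0,0,0,0,0]
    - [0,0,0,0,0,0,0]
    - [0,0,0,0,0,0,0]
    - [0,0,0,0,0,0,0]
    - [0,0,0,0,0,0,0]
    - [0,0,0,0,0,0,0]

```text
time_s: 22.15
eef_pos: [0.6336, -0.0949, 0.08]
eef_rot: [0.573, 0.82, 0.001, 0.002]
contact_force: [-2.4, 0.9, 6.7]
width: 0.0289
grasp_force: 35.2
```

```bash
python3 - <<'E'
from h import *
s=bot.observe();p=s['eef_pos'];print(p,s['width'],s['grasp_force'],s['contact_force'])
plan([(p[0],p[1],.23,110),(.6,.1,.24,110),(.53,.285,.24,110),(.53,.285,p[2]-.049,110)])
E
```

```text
[ 0.63360206 -0.09486897  0.08001898] 0.02894300395565952 35.24940311908722 [-2.37568925  0.88895712  6.69398078]
[0.634, -0.095, 0.23, 110.0] -> [0.007, 0.005, 0.003, -0.001, 0.001, -0.25] rows 3.6
[0.6, 0.1, 0.24, 110.0] -> [0.0, 0.0, 0.0, 0.324, 0.058, -0.017] rows 4.7
[0.53, 0.285, 0.24, 110.0] -> [0.0, 0.0, 0.0, 0.33, -0.004, 0.0] rows 4.7
[0.53, 0.285, 0.031, 110.0] -> [0.0, 0.0, 0.0, 0.0, 0.0, 0.348] rows 5.0
```

Request:
arm_command:
  rows:
    - [0,0,0,0,0,-0.03,0]
    - [0,0,0,0,0,-0.08,0]
    - [0,0,0,0,0,-0.14,0]
    - [0,0,0,0,0,-0.2,0]
    - [0,0,0,0,0,-0.26,0]
    - [0,0,0,0.06,0.01,-0.267,0]
    - [0,0,0,0.12,0.02,-0.267,0]
    - [0,0,0,0.12,0.02,-0.267,0]

```text
time_s: 22.82
eef_pos: [0.6183, -0.0179, 0.2396]
eef_rot: [0.571, 0.821, 0.002, 0.001]
contact_force: [-0.6, 0.6, -1.6]
width: 0.0292
grasp_force: 35.1
```

Request:
arm_command:
  rows:
    - [0,0,0,0.534,0.034,0,0]
    - [0,0,0,0.534,0.034,0,0]
    - [0,0,0,0.534,0.034,0,0]
    - [0,0,0,0.534,0.034,0,0]
    - [0,0,0,0.534,0.034,0,0]
    - [0,0,0,0.534,0.034,0,0]
    - [0,0,0,0.534,0.034,0,0]
    - [0,0,0,0.534,0.034,0,0]

```text
time_s: 23.48
eef_pos: [0.5264, 0.2882, 0.2379]
eef_rot: [0.572, 0.82, 0.001, 0.0]
contact_force: [0.3, -0.1, -1.2]
width: 0.029
grasp_force: 35.1
```

```bash
python3 - <<'E'
from h import *
s=bot.observe();p=s['eef_pos'];print(p,s['width'],s['grasp_force'],s['time_s'])
bot.camera('side');print([(np.round(r['location'],3).tolist(),round(r['confidence'],2)) for r in bot.tip_of('side','tray')])
plan([(.53,.288,.032,110)])
E
```

```text
[0.52643729 0.28823664 0.23792318] 0.02899934795662962 35.13294339179993 23.4833
[([0.522, 0.294, 0.002], 0.86), ([0.546, -0.127, 0.11], 0.53)]
[0.53, 0.288, 0.032, 110.0] -> [0.003, -0.002, 0.014, -0.004, 0.005, 0.343] rows 4.9
```

Request:
arm_command:
  rows:
    - [0,0,0,0,0,0.06,0]
    - [0,0,0,0,0,0.12,0]
    - [0,0,0,0,0,0.19,0]
    - [0,0,0,0,0,0.25,0]
    - [0,0,0,0,0,0.3,0]
    - [0,0,0,0,0,0.335,0]
    - [0,0,0,0,0,0.343,0]
    - [0,0,0,0,0,0.343,0]

```text
time_s: 24.25
eef_pos: [0.5276, 0.2844, 0.0307]
eef_rot: [0.573, 0.819, -0.001, -0.0]
contact_force: [-0.3, -0.1, -1.0]
width: 0.0288
grasp_force: 35.9
```

Request:
arm_command:
  rows:
    - [0,0,0,0,0,0,0]
    - [0,0,0,0,0,0.002,0]
    - [0,0,0,0,0,0.002,0]
    - [0,0,0,0,0,0.002,55]
    - [0,0,0,0,0,0.002,55]
    - [0,0,0,0,0,0.002,55]
    - [0,0,0,0,0,-0.06,55]
    - [0,0,0,0,0,-0.12,55]

```text
time_s: 24.92
eef_pos: [0.5254, 0.2846, 0.1015]
eef_rot: [0.573, 0.82, -0.002, -0.002]
contact_force: [0.6, -0.6, 0.2]
width: 0.047
grasp_force: 0.0
```

```bash
python3 - <<'E'
from h import *
W=top();comps(W,.35,.68,.2,.42,.012,.03,'tray',50);comps(W,.35,.68,.2,.42,.045,.08,'cast in tray')
comps(W,.42,.75,-.2,.14,.138,.16,'bar'); comps(W,.42,.75,-.2,.14,.115,.13,'post')
plan([(.525,.2,.22,81),(.518,.046,.19,58.6),(.518,.046,.1,58.6)])
E
```

```text
tray 152 [0.5338 0.2477 0.0209] rect [522. 267.] [200.  57.] dir 5.8 polar 99.6 0.283
cast in tray 10 [0.5297 0.2747 0.0601] rect [530. 274.] [ 5. 15.] dir 0.0 polar 99.5 0.31
bar 129 [0.6083 0.0436 0.1508] rect [608.  44.] [16. 61.] dir 132.3 polar 69.9 0.079
post 19 [ 0.6789 -0.0141  0.1233] rect [678. -15.] [12. 11.] dir 74.5 polar 9.8 0.099
post 346 [0.6078 0.0437 0.1185] rect [609.  44.] [73. 77.] dir 38.6 polar 70.3 0.079
post 17 [ 0.5464 -0.124   0.1245] rect [ 547. -124.] [ 9. 12.] dir 162.9 polar 249.6 0.099
post 18 [0.5174 0.0455 0.1231] rect [517.  46.] [11. 12.] dir 157.8 polar 129.8 0.099
[0.525, 0.2, 0.22, 81.0] -> [0.021, -0.005, 1.016, -0.132, -0.058, -0.181] rows 4.1
[0.518, 0.046, 0.19, 58.6] -> [0.0, 0.0, 0.782, -0.255, 0.029, 0.05] rows 3.8
[0.518, 0.046, 0.1, 58.6] -> [0.0, 0.0, 0.0, 0.0, 0.0, 0.15] rows 2.2
```

```bash
python3 - <<'E'
from h import *
plan([(.526,.2,.21,130),(.5175,.0455,.19,150),(.5175,.0455,.099,150)],(.526,.2845,.105,110))
arc(129.8,189,150,28);arc(189,248.8,178,28)
E
```

```text
[0.526, 0.2, 0.21, 130.0] -> [0.0, 0.0, -0.698, -0.132, -0.048, -0.175] rows 3.2
[0.518, 0.046, 0.19, 150.0] -> [0.0, 0.0, -0.698, -0.188, -0.176, 0.033] rows 3.7
[0.518, 0.046, 0.099, 150.0] -> [0.0, 0.0, 0.0, 0.0, 0.0, 0.152] rows 2.2
[[0, 0, np.float64(-0.122), 0.006, -0.021, 0.0, 0], [0, 0, np.float64(-0.244), 0.01, -0.042, 0.0, 0], [0, 0, np.float64(-0.367), 0.01, -0.063, 0.0, 0], [0, 0, np.float64(-0.489), 0.008, -0.085, 0.0, 0], [0, 0, np.float64(-0.611), 0.003, -0.106, 0.0, 0], [0, 0, np.float64(-0.733), -0.004, -0.126, 0.0, 0], [0, 0, np.float64(-0.855), -0.014, -0.145, 0.0, 0], [0, 0, np.float64(-0.977), -0.027, -0.162, 0.0, 0]]
[[0, 0, np.float64(-0.122), -0.006, -0.021, 0.0, 0], [0, 0, np.float64(-0.244), -0.014, -0.041, 0.0, 0], [0, 0, np.float64(-0.367), -0.025, -0.06, 0.0, 0], [0, 0, np.float64(-0.489), -0.038, -0.077, 0.0, 0], [0, 0, np.float64(-0.611), -0.053, -0.093, 0.0, 0], [0, 0, np.float64(-0.733), -0.07, -0.106, 0.0, 0], [0, 0, np.float64(-0.855), -0.089, -0.117, 0.0, 0], [0, 0, np.float64(-0.977), -0.109, -0.126, 0.0, 0]]
```

Request:
arm_command:
  rows:
    - [0,0,0,0,0,-0.06,55]
    - [0,0,0,0,0,-0.12,55]
    - [0,0,-0.7,-0.132,-0.048,-0.175,47]
    - [0,0,-0.7,-0.132,-0.048,-0.175,47]
    - [0,0,-0.7,-0.132,-0.048,-0.175,47]
    - [0,0,-0.7,-0.132,-0.048,-0.175,47]
    - [0,0,-0.7,-0.132,-0.048,-0.175,47]
    - [0,0,-0.7,-0.132,-0.048,-0.175,47]

```text
time_s: 25.63
eef_pos: [0.5273, 0.2017, 0.2075]
eef_rot: [0.422, 0.906, -0.0, -0.001]
contact_force: [0.9, -0.0, -0.0]
width: 0.0398
grasp_force: 0.0
```

Request:
arm_command:
  rows:
    - [0,0,-0.7,-0.188,-0.176,0.033,47]
    - [0,0,-0.7,-0.188,-0.176,0.033,47]
    - [0,0,-0.7,-0.188,-0.176,0.033,47]
    - [0,0,-0.7,-0.188,-0.176,0.033,47]
    - [0,0,-0.7,-0.188,-0.176,0.033,47]
    - [0,0,-0.7,-0.188,-0.176,0.033,47]
    - [0,0,-0.7,-0.188,-0.176,0.033,47]
    - [0,0,-0.7,-0.188,-0.176,0.033,47]

```text
time_s: 26.3
eef_pos: [0.5197, 0.0482, 0.1881]
eef_rot: [0.257, 0.967, 0.0, -0.0]
contact_force: [0.9, 0.7, -0.4]
width: 0.0402
grasp_force: 0.0
```

```bash
python3 - <<'E'
from h import *
s=bot.observe()
W=top();comps(W,.35,.68,.2,.42,.012,.03,'tray',50);comps(W,.35,.68,.2,.42,.045,.08,'cast in tray')
plan([(.5175,.0455,.099,150)])
E
```

```text
tray 322 [0.5248 0.2965 0.0208] rect [522. 295.] [200. 111.] dir 0.8 polar 99.7 0.332
cast in tray 78 [0.5285 0.2869 0.0596] rect [529. 287.] [28. 25.] dir 84.8 polar 99.4 0.322
cast in tray 82 [0.4607 0.2901 0.0593] rect [461. 290.] [27. 28.] dir 92.6 polar 110.5 0.343
[0.518, 0.046, 0.099, 150.0] -> [0.0, -0.001, 0.011, 0.001, -0.006, 0.149] rows 2.1
```

Request:
arm_command:
  rows:
    - [0,0,0,0,-0.004,0.06,47]
    - [0,0,0,0,-0.004,0.12,47]
    - [0,0,0,0,-0.004,0.149,47]
    - [0,0,0,0,-0.004,0.149,47]
    - [0,0,0,0,-0.004,0.149,47]
    - [0,0,0,0,-0.004,0.149,0]
    - [0,0,0,0,-0.004,0.149,0]
    - [0,0,0,0,-0.004,0.149,0]
  squeeze: 35

```text
time_s: 27.02
eef_pos: [0.5203, 0.0445, 0.1013]
eef_rot: [0.257, 0.966, 0.0, 0.002]
contact_force: [0.3, -0.5, 3.8]
width: 0.0127
grasp_force: 34.2
```

Request:
arm_command:
  rows:
    - [0,0,0,0,0,0,0]
    - [0,0,0,0,0,0,0]
    - [0,0,0,0,0,0,0]
    - [0,0,0,0,0,0,0]
    - [0,0,0,0,0,0,0]
    - [0,0,0,0,0,0,0]
    - [0,0,0,0,0,0,0]
    - [0,0,0,0,0,0,0]

```text
time_s: 27.68
eef_pos: [0.5203, 0.0445, 0.1013]
eef_rot: [0.257, 0.966, 0.0, 0.002]
contact_force: [0.2, 1.0, 5.8]
width: 0.0126
grasp_force: 34.5
```

Request:
arm_command:
  rows:
    - [0,0,-0.122,0.006,-0.021,0,0]
    - [0,0,-0.244,0.01,-0.042,0,0]
    - [0,0,-0.367,0.01,-0.063,0,0]
    - [0,0,-0.489,0.008,-0.085,0,0]
    - [0,0,-0.611,0.003,-0.106,0,0]
    - [0,0,-0.733,-0.004,-0.126,0,0]
    - [0,0,-0.855,-0.014,-0.145,0,0]
    - [0,0,-0.977,-0.027,-0.162,0,0]

```text
time_s: 28.35
eef_pos: [0.4843, -0.0475, 0.1008]
eef_rot: [0.014, 1.0, 0.001, 0.0]
contact_force: [-3.5, 5.3, 10.3]
width: 0.0126
grasp_force: 36.8
```

```bash
python3 - <<'E'
from h import *
s=bot.observe(); print(s['eef_pos'],s['contact_force'],s['joint_pos'],R.from_quat(s['eef_rot']).as_euler('zyx',True))
d=s['eef_pos'][:2]-AX;print(np.linalg.norm(d),np.degrees(np.arctan2(d[1],d[0]))%360)
E
```

```text
[ 0.48433079 -0.04751288  0.1008117 ] [-3.47380939  5.32988192 10.31726393] [-3.32096573e-01  2.67394223e-02  2.05986016e+00  1.75230684e-03
  1.05503817e+00 -1.87550096e+00] [-1.78381058e+02  2.60678364e-02 -1.79916602e+02]
0.09806942359667285 189.69361440852225
```

Request:
arm_command:
  rows:
    - [0,0,-0.122,-0.006,-0.021,0,0]
    - [0,0,-0.244,-0.014,-0.041,0,0]
    - [0,0,-0.367,-0.025,-0.06,0,0]
    - [0,0,-0.489,-0.038,-0.077,0,0]
    - [0,0,-0.611,-0.053,-0.093,0,0]
    - [0,0,-0.733,-0.07,-0.106,0,0]
    - [0,0,-0.855,-0.089,-0.117,0,0]
    - [0,0,-0.977,-0.109,-0.126,0,0]

```text
time_s: 29.02
eef_pos: [0.5478, -0.1248, 0.1005]
eef_rot: [-0.228, 0.974, 0.001, 0.0]
contact_force: [-2.6, 8.1, 7.7]
width: 0.0129
grasp_force: 37.1
```

Request:
arm_command:
  rows:
    - [0,0,0,0,0,0,0]
    - [0,0,0,0,0,0,0]
    - [0,0,0,0,0,0,0]
    - [0,0,0,0,0,0,30]
    - [0,0,0,0,0,0,47]
    - [0,0,0,0,0,0,47]
    - [0,0,0,0,0,0,47]
    - [0,0,0,0,0,0,47]

```text
time_s: 29.68
eef_pos: [0.5466, -0.1254, 0.0986]
eef_rot: [-0.226, 0.974, 0.0, -0.0]
contact_force: [0.8, 0.3, 0.3]
width: 0.0401
grasp_force: 0.0
```

```bash
python3 - <<'E'
from h import *
s=bot.observe(); print(s['eef_pos'],s['contact_force'],s['joint_pos'])
W=top();comps(W,.42,.75,-.2,.14,.138,.16,'bar');comps(W,.42,.75,-.2,.14,.115,.13,'post',pr=True)
p=s['eef_pos'];plan([(p[0],p[1],.24,206),(.49,-.09,.24,178),(.49,-.07,.24,150)])
E
```

```text
[ 0.54663399 -0.12539565  0.09857726] [0.77065938 0.25187384 0.27020589] [-4.27514393e-01  1.99582108e-01  1.87420483e+00 -3.13736169e-04
  1.06875896e+00 -2.45471196e+00]
bar 65 [ 0.506  -0.0317  0.1508] rect [506. -31.] [32. 16.] dir 73.4 polar 180.5 0.075
post 19 [ 0.6788 -0.0141  0.1239] rect [678. -15.] [12. 10.] dir 91.6 polar 9.8 0.099
post 211 [ 0.5089 -0.0313  0.1184] rect [509. -29.] [41. 77.] dir 156.9 polar 180.3 0.072
post 18 [0.5172 0.0454 0.1251] rect [517.  46.] [10. 12.] dir 155.0 polar 129.8 0.1
[0.547, -0.125, 0.24, 206.0] -> [0.001, -0.001, 0.005, 0.0, 0.0, -0.236] rows 3.4
[0.49, -0.09, 0.24, 178.0] -> [0.0, 0.0, 0.977, 0.059, 0.094, 0.0] rows 3.9
[0.49, -0.07, 0.24, 150.0] -> [0.0, 0.0, 0.977, 0.001, 0.033, 0.0] rows 3.9
```

Request:
arm_command:
  rows:
    - [0,0,0,0,0,-0.06,47]
    - [0,0,0,0,0,-0.12,47]
    - [0,0,0,0,0,-0.18,47]
    - [0,0,0,0,0,-0.236,47]
    - [0,0,0,0,0,-0.236,47]
    - [0,0,0,0,0,-0.236,47]
    - [0,0,0,0,0,-0.236,47]
    - [0,0,0,0,0,-0.236,47]

```text
time_s: 30.4
eef_pos: [0.5462, -0.125, 0.2385]
eef_rot: [-0.226, 0.974, 0.001, -0.001]
contact_force: [0.7, 1.1, -0.2]
width: 0.0399
grasp_force: 0.0
```

Request:
arm_command:
  rows:
    - [0,0,0.977,0.059,0.094,0,47]
    - [0,0,0.977,0.059,0.094,0,47]
    - [0,0,0.977,0.059,0.094,0,47]
    - [0,0,0.977,0.059,0.094,0,47]
    - [0,0,0.977,0.059,0.094,0,47]
    - [0,0,0.977,0.059,0.094,0,47]
    - [0,0,0.977,0.059,0.094,0,47]
    - [0,0,0.977,0.059,0.094,0,47]

```text
time_s: 31.07
eef_pos: [0.4905, -0.0905, 0.24]
eef_rot: [0.015, 1.0, 0.0, -0.001]
contact_force: [-0.5, 0.2, 0.5]
width: 0.0404
grasp_force: 0.0
```

Request:
arm_command:
  rows:
    - [0,0,0.977,0,0.033,0,47]
    - [0,0,0.977,0,0.033,0,47]
    - [0,0,0.977,0,0.033,0,47]
    - [0,0,0.977,0,0.033,0,47]
    - [0,0,0.977,0,0.033,0,47]
    - [0,0,0.977,0,0.033,0,47]
    - [0,0,0.977,0,0.033,0,47]
    - [0,0,0.977,0,0.033,0,47]

```text
time_s: 31.73
eef_pos: [0.4912, -0.0707, 0.2405]
eef_rot: [0.256, 0.967, 0.0, -0.0]
contact_force: [-0.0, 0.3, -0.1]
width: 0.04
grasp_force: 0.0
```

Request:
arm_command:
  rows:
    - [0,0,0.98,0,0,0,47]
    - [0,0,0.98,0,0,0,47]
    - [0,0,0.98,0,0,0,47]
    - [0,0,0.98,0,0,0,47]
    - [0,0,0.98,0,0,0,47]
    - [0,0,0.98,0,0,0,47]
    - [0,0,0.98,0,0,0,47]
    - [0,0,0.98,0,0,0,47]

```text
time_s: 32.4
eef_pos: [0.4912, -0.0706, 0.2406]
eef_rot: [0.483, 0.876, 0.0, 0.0]
contact_force: [-0.2, -0.1, -0.2]
width: 0.0398
grasp_force: 0.0
```

Request:
arm_command:
  rows:
    - [0,0,0.98,0,0,0,47]
    - [0,0,0.98,0,0,0,47]
    - [0,0,0.98,0,0,0,47]
    - [0,0,0.98,0,0,0,47]
    - [0,0,0.98,0,0,0,47]
    - [0,0,0.98,0,0,0,47]
    - [0,0,0.98,0,0,0,47]
    - [0,0,0.98,0,0,0,47]

```text
time_s: 33.07
eef_pos: [0.4912, -0.0706, 0.2406]
eef_rot: [0.681, 0.732, 0.0, 0.0]
contact_force: [0.6, -0.1, -0.6]
width: 0.0401
grasp_force: 0.0
```

```bash
python3 - <<'E'
from h import *
s,c=snap('wrist','w4'); W=cloud(s,c); print(s['eef_pos'],s['time_s'])
comps(W,.42,.75,-.2,.14,.14,.16,'bar',200); comps(W,.42,.75,-.2,.14,.112,.124,'cap',200)
W=top();comps(W,.42,.75,-.2,.14,.138,.16,'bar');comps(W,.42,.75,-.2,.14,.115,.13,'post')
plan([(.5035,-.0445,.2,73),(.5035,-.0445,.126,73)])
E
```

```text
[ 0.49116242 -0.07060178  0.24060816] 33.0667
bar 1615 [ 0.5026 -0.0442  0.1512] rect [503. -46.] [62. 16.] dir 72.5 polar 189.5 0.08
cap 4228 [ 0.5016 -0.0427  0.1183] rect [503. -45.] [76. 78.] dir 165.3 polar 188.4 0.08
post 20 [ 0.6786 -0.014   0.1232] rect [679. -15.] [11. 12.] dir 121.4 polar 9.9 0.099
post 18 [0.5173 0.0454 0.1244] rect [517.  46.] [10. 12.] dir 156.4 polar 129.8 0.1
post 25 [ 0.4701 -0.0402  0.118 ] rect [469. -40.] [23. 11.] dir 71.8 polar 184.8 0.111
[0.503, -0.044, 0.2, 73.0] -> [0.0, 0.0, 0.737, 0.042, 0.024, 0.068] rows 2.9
[0.503, -0.044, 0.126, 73.0] -> [0.0, 0.0, 0.0, 0.0, 0.0, 0.123] rows 1.8
```

Request:
arm_command:
  rows:
    - [0,0,0.74,0.042,0.024,0.06,47]
    - [0,0,0.74,0.042,0.024,0.06,47]
    - [0,0,0.74,0.042,0.024,0.06,47]
    - [0,0,0.74,0.042,0.024,0.12,47]
    - [0,0,0.74,0.042,0.024,0.17,47]
    - [0,0,0.74,0.042,0.024,0.191,47]
    - [0,0,0.74,0.042,0.024,0.191,47]
    - [0,0,0.74,0.042,0.024,0.191,47]
  squeeze: 50

```text
time_s: 33.83
eef_pos: [0.5035, -0.0444, 0.1257]
eef_rot: [0.805, 0.594, -0.0, -0.001]
contact_force: [-0.1, -0.6, -0.1]
width: 0.0397
grasp_force: 0.0
```

Request:
arm_command:
  rows:
    - [0,0,0,0,0,0,0]
    - [0,0,0,0,0,0,0]
    - [0,0,0,0,0,0,0]
    - [0,0,0,0,0,0,0]
    - [0,0,0,0,0,0,0]
    - [0,0,-0.1,0,0,0,0]
    - [0,0,-0.25,0,0,0,0]
    - [0,0,-0.25,0,0,0,0]

```text
time_s: 34.5
eef_pos: [0.5048, -0.045, 0.1271]
eef_rot: [0.766, 0.643, 0.001, 0.001]
contact_force: [-0.2, -1.1, 4.9]
width: 0.0151
grasp_force: 52.8
```

Request:
arm_command:
  rows:
    - [0,0,-0.2,0,0,0,0]
    - [0,0,-0.4,0,0,0,0]
    - [0,0,-0.6,0,0,0,0]
    - [0,0,-0.8,0,0,0,0]
    - [0,0,-0.96,0,0,0,0]
    - [0,0,-0.96,0,0,0,0]
    - [0,0,-0.96,0,0,0,0]
    - [0,0,-0.96,0,0,0,0]

```text
time_s: 35.17
eef_pos: [0.5047, -0.0446, 0.1271]
eef_rot: [0.593, 0.805, 0.001, 0.001]
contact_force: [-0.6, -0.7, 5.3]
width: 0.0149
grasp_force: 53.0
```

Request:
arm_command:
  rows:
    - [0,0,-0.2,0,0,0,0]
    - [0,0,-0.4,0,0,0,0]
    - [0,0,-0.6,0,0,0,0]
    - [0,0,-0.8,0,0,0,0]
    - [0,0,-0.96,0,0,0,0]
    - [0,0,-0.96,0,0,0,0]
    - [0,0,-0.96,0,0,0,0]
    - [0,0,-0.96,0,0,0,0]

```text
time_s: 35.83
eef_pos: [0.5045, -0.0445, 0.1272]
eef_rot: [0.384, 0.923, 0.0, 0.001]
contact_force: [-1.9, 0.5, 6.3]
width: 0.015
grasp_force: 53.2
```

Request:
arm_command:
  rows:
    - [0,0,-0.2,0,0,0,0]
    - [0,0,-0.4,0,0,0,0]
    - [0,0,-0.6,0,0,0,0]
    - [0,0,-0.8,0,0,0,0]
    - [0,0,-0.96,0,0,0,0]
    - [0,0,-0.96,0,0,0,0]
    - [0,0,-0.96,0,0,0,0]
    - [0,0,-0.96,0,0,0,0]

```text
time_s: 36.5
eef_pos: [0.5038, -0.0452, 0.1274]
eef_rot: [0.154, 0.988, -0.001, -0.0]
contact_force: [-4.7, -3.2, 9.8]
width: 0.0152
grasp_force: 53.6
```

```bash
python3 - <<'E'
from h import *
s=bot.observe(); q=s['eef_rot'];y=np.degrees(2*np.arctan2(q[1],q[0]))%360;print(s['eef_pos'],y,s['contact_force'],s['wrist_torque'])
W=top();comps(W,.42,.75,-.2,.14,.138,.16,'bar');comps(W,.42,.75,-.2,.14,.115,.13,'post')
p=s['eef_pos'];plan([(p[0],p[1],p[2],190.3)])
E
```

```text
[ 0.50381756 -0.04515741  0.12738179] 162.33635567425247 [-4.6535877  -3.15749381  9.82071508] [-0.31134821  0.86325776  0.09577458]
post 18 [ 0.6784 -0.0115  0.1246] rect [678. -11.] [12. 11.] dir 108.0 polar 11.3 0.099
post 19 [0.5149 0.0437 0.1231] rect [515.  44.] [12. 12.] dir 113.3 polar 131.5 0.1
post 10 [ 0.4729 -0.0309  0.1179] rect [473. -31.] [25.  3.] dir 68.9 polar 179.9 0.108
[0.504, -0.045, 0.127, 190.3] -> [-0.003, -0.001, -0.976, 0.0, 0.0, -0.0] rows 3.9
```

Request:
arm_command:
  rows:
    - [0,0,-0.2,0.001,0.003,0,0]
    - [0,0,-0.4,0.003,0.006,0,0]
    - [0,0,-0.6,0.003,0.006,0,0]
    - [0,0,-0.8,0.003,0.006,0,0]
    - [0,0,-0.95,0.003,0.006,0,0]
    - [0,0,-0.95,0.003,0.006,0,0]
    - [0,0,-0.95,0.003,0.006,0,0]
    - [0,0,-0.95,0.003,0.006,0,0]

```text
time_s: 37.22
eef_pos: [0.5026, -0.0425, 0.1277]
eef_rot: [-0.083, 0.997, -0.002, -0.002]
contact_force: [-8.7, -6.6, 14.0]
width: 0.0149
grasp_force: 54.3
```

```bash
python3 - <<'E'
from h import *
s=bot.observe(); q=s['eef_rot'];y=np.degrees(2*np.arctan2(q[1],q[0]))%360;print(s['eef_pos'],y,s['contact_force'],s['wrist_torque'])
W=top();comps(W,.42,.75,-.2,.14,.115,.13,'post')
E
```

```text
[ 0.50256509 -0.04254387  0.12774593] 189.53124603306733 [-8.664713   -6.5717457  14.04467299] [-1.42731168  1.87104936 -0.22387898]
post 17 [ 0.6788 -0.0132  0.1237] rect [679. -13.] [ 9. 11.] dir 156.9 polar 10.3 0.099
post 18 [0.517  0.0448 0.1235] rect [518.  45.] [ 9. 12.] dir 1.2 polar 130.2 0.099
post 12 [ 0.472 -0.028  0.119] rect [472. -28.] [31.  3.] dir 66.4 polar 178.4 0.109
```

Request:
arm_command:
  rows:
    - [0,0,0,0,0,-0.005,0]
    - [0,0,0,0,0,-0.015,0]
    - [0,0,0,0,0,-0.03,0]
    - [0,0,0,0,0,-0.05,0]
    - [0,0,0,0,0,-0.08,0]
    - [0,0,0,0,0,-0.12,0]
    - [0,0,0,0,0,-0.12,0]
    - [0,0,0,0,0,-0.12,0]

```text
time_s: 37.93
eef_pos: [0.5045, -0.0405, 0.2003]
eef_rot: [-0.085, 0.996, -0.001, 0.002]
contact_force: [0.6, 0.0, -2.0]
width: 0.0151
grasp_force: 52.1
```

```bash
python3 - <<'E'
from h import *
W=top();comps(W,.42,.75,-.2,.14,.098,.13,'post/cast');comps(W,.38,.66,-.4,-.22,.06,.12,'placed');comps(W,.38,.66,-.4,-.22,.09,.12,'placedbar')
plan([(.505,-.0405,.262,190.3),(.58,-.314,.262,164),(.58,-.314,.0825,164)])
E
```

```text
post/cast 23 [ 0.6787 -0.0163  0.1204] rect [680. -16.] [14.  9.] dir 7.6 polar 8.5 0.099
post/cast 21 [0.5184 0.0468 0.1209] rect [518.  46.] [12. 11.] dir 84.0 polar 128.9 0.1
placed 532 [ 0.4508 -0.3067  0.0798] rect [ 451. -310.] [76. 77.] dir 160.2 polar 244.7 0.305
placedbar 132 [ 0.4506 -0.3082  0.1035] rect [ 451. -310.] [19. 62.] dir 166.2 polar 244.8 0.306
[0.505, -0.04, 0.262, 190.3] -> [-0.0, 0.003, -0.021, -0.003, -0.001, -0.106] rows 1.5
[0.58, -0.314, 0.262, 164.0] -> [0.0, 0.0, 0.918, -0.041, -0.471, 0.0] rows 6.8
[0.58, -0.314, 0.082, 164.0] -> [0.0, 0.0, 0.0, 0.0, 0.0, 0.299] rows 4.3
```

Request:
arm_command:
  rows:
    - [0,0,0,0,0,-0.05,0]
    - [0,0,0,0,0,-0.105,0]
    - [0,0,0,0,0,-0.105,0]
    - [0,0,0,0,0,-0.105,0]
    - [0,0,0,0,0,-0.105,0]
    - [0,0,0,0,0,-0.105,0]
    - [0,0,0,0,0,-0.105,0]
    - [0,0,0,0,0,-0.105,0]

```text
time_s: 38.65
eef_pos: [0.5025, -0.0403, 0.2595]
eef_rot: [-0.085, 0.996, 0.001, -0.001]
contact_force: [-0.6, -0.4, -2.0]
width: 0.0148
grasp_force: 52.0
```

Request:
arm_command:
  rows:
    - [0,0,0.9,-0.041,-0.471,0,0]
    - [0,0,0.9,-0.041,-0.471,0,0]
    - [0,0,0.9,-0.041,-0.471,0,0]
    - [0,0,0.9,-0.041,-0.471,0,0]
    - [0,0,0.9,-0.041,-0.471,0,0]
    - [0,0,0.9,-0.041,-0.471,0,0]
    - [0,0,0.9,-0.041,-0.471,0,0]
    - [0,0,0.9,-0.041,-0.471,0,0]

```text
time_s: 39.32
eef_pos: [0.575, -0.3207, 0.2593]
eef_rot: [0.142, 0.99, -0.001, -0.0]
contact_force: [-0.7, -0.4, -1.8]
width: 0.0152
grasp_force: 52.0
```

Request:
arm_command:
  rows:
    - [0,0,0,0,0,0.06,0]
    - [0,0,0,0,0,0.12,0]
    - [0,0,0,0,0,0.18,0]
    - [0,0,0,0,0,0.23,0]
    - [0,0,0,0,0,0.27,0]
    - [0,0,0,0,0,0.285,0]
    - [0,0,0,0,0,0.285,0]
    - [0,0,0,0,0,0.285,0]

```text
time_s: 39.98
eef_pos: [0.5754, -0.3149, 0.0905]
eef_rot: [0.14, 0.99, -0.0, 0.0]
contact_force: [0.5, -0.3, -0.9]
width: 0.0147
grasp_force: 51.9
```

Request:
arm_command:
  rows:
    - [0,0,0,0,0,0.005,0]
    - [0,0,0,0,0,0.01,0]
    - [0,0,0,0,0,0.0145,0]
    - [0,0,0,0,0,0.016,0]
    - [0,0,0,0,0,0.017,0]
    - [0,0,0,0,0,0.017,0]
    - [0,0,0,0,0,0.017,0]
    - [0,0,0,0,0,0.017,0]

```text
time_s: 40.65
eef_pos: [0.5756, -0.3154, 0.0813]
eef_rot: [0.14, 0.99, -0.0, 0.001]
contact_force: [-2.4, 1.0, 5.1]
width: 0.0152
grasp_force: 52.9
```

Request:
arm_command:
  rows:
    - [0,0,0,0,0,0,47]
    - [0,0,0,0,0,0,47]
    - [0,0,0,0,0,0,47]
    - [0,0,0,0,0,0,47]
    - [0,0,0,0,0,-0.05,47]
    - [0,0,0,0,0,-0.12,47]
    - [0,0,0,0,0,-0.19,47]
    - [0,0,0,0,0,-0.23,47]

```text
time_s: 41.32
eef_pos: [0.5764, -0.3158, 0.2228]
eef_rot: [0.14, 0.99, -0.001, 0.003]
contact_force: [1.0, 0.2, 2.4]
width: 0.0399
grasp_force: 0.0
```

```bash
python3 - <<'E'
from h import *
s=bot.observe();print(s['eef_pos'])
W=top();comps(W,.42,.75,-.2,.14,.098,.13,'post/cast');comps(W,.38,.66,-.4,-.22,.09,.12,'placedbar');comps(W,.35,.68,.2,.42,.012,.03,'tray',50)
plan([(.504,-.12,.22,140),(.504,-.044,.15,133),(.504,-.044,.078,133)],(.5754,-.315,.219,164))
E
```

```text
[ 0.57639423 -0.31576796  0.22284554]
post/cast 22 [ 0.6791 -0.0162  0.1207] rect [680. -16.] [ 9. 15.] dir 5.4 polar 8.6 0.099
post/cast 21 [ 0.544 -0.123  0.122] rect [ 544. -123.] [12. 11.] dir 44.3 polar 248.1 0.099
post/cast 21 [0.5184 0.0468 0.1203] rect [518.  46.] [12. 11.] dir 89.8 polar 128.8 0.1
post/cast 80 [ 0.5016 -0.0427  0.1087] rect [501. -43.] [27. 27.] dir 126.4 polar 188.4 0.08
tray 318 [0.5252 0.2956 0.0205] rect [521. 295.] [200. 112.] dir 1.3 polar 99.7 0.331
[0.504, -0.12, 0.22, 140.0] -> [0.0, 0.0, 0.838, 0.204, 0.28, -0.002] rows 5.0
[0.504, -0.044, 0.15, 133.0] -> [0.0, 0.0, 0.244, 0.081, 0.097, 0.117] rows 2.5
[0.504, -0.044, 0.078, 133.0] -> [0.0, 0.0, 0.0, 0.0, 0.0, 0.12] rows 1.7
```

Request:
arm_command:
  rows:
    - [0,0,0.838,0.204,0.28,0,47]
    - [0,0,0.838,0.204,0.28,0,47]
    - [0,0,0.838,0.204,0.28,0,47]
    - [0,0,0.838,0.204,0.28,0,47]
    - [0,0,0.838,0.204,0.28,0,47]
    - [0,0,0.838,0.204,0.28,0,55]
    - [0,0,0.838,0.204,0.28,0,55]
    - [0,0,0.838,0.204,0.28,0,55]

```text
time_s: 42.03
eef_pos: [0.5042, -0.1197, 0.2178]
eef_rot: [0.342, 0.94, -0.0, 0.0]
contact_force: [0.1, 0.1, 0.7]
width: 0.0468
grasp_force: 0.0
```

Request:
arm_command:
  rows:
    - [0,0,0.244,0.081,0.097,0.08,55]
    - [0,0,0.244,0.081,0.097,0.08,55]
    - [0,0,0.244,0.081,0.097,0.12,55]
    - [0,0,0.244,0.081,0.097,0.18,55]
    - [0,0,0.244,0.081,0.097,0.22,55]
    - [0,0,0.244,0.081,0.097,0.234,55]
    - [0,0,0.244,0.081,0.097,0.234,55]
    - [0,0,0.244,0.081,0.097,0.234,55]

```text
time_s: 42.7
eef_pos: [0.5052, -0.0448, 0.0781]
eef_rot: [0.4, 0.917, 0.0, 0.0]
contact_force: [1.0, -0.4, 0.8]
width: 0.0472
grasp_force: 0.0
```

Request:
arm_command:
  rows:
    - [0,0,0,0,0,0,0]
    - [0,0,0,0,0,0,0]
    - [0,0,0,0,0,0,0]
    - [0,0,0,0,0,0,0]
    - [0,0,0,0,0,0,0]
    - [0,0,0,0,0,0,0]
    - [0,0,0,0,0,0,0]
    - [0,0,0,0,0,0,0]
  squeeze: 35

```text
time_s: 43.37
eef_pos: [0.5055, -0.0449, 0.0796]
eef_rot: [0.399, 0.917, -0.001, 0.002]
contact_force: [-3.0, -2.1, 6.3]
width: 0.029
grasp_force: 34.8
```

```bash
python3 - <<'E'
from h import *
s=bot.observe();p=s['eef_pos'];print(p,s['width'],s['grasp_force'],s['contact_force'])
W=top();comps(W,.35,.68,.2,.42,.012,.03,'tray',50);comps(W,.35,.68,.2,.42,.045,.08,'cast in tray');comps(W,.38,.66,-.4,-.22,.09,.12,'placedbar')
plan([(p[0],p[1],.2,133),(.55,.12,.2,120),(.59,.29,.2,110),(.59,.29,p[2]-.049,110)])
E
```

```text
[ 0.50550438 -0.0449008   0.07963531] 0.028992983997586128 34.795475006103516 [-3.00089544 -2.13807584  6.28316813]
tray 325 [0.5358 0.3123 0.0206] rect [533. 310.] [200. 111.] dir 1.9 polar 97.5 0.346
cast in tray 83 [0.5401 0.3018 0.0591] rect [540. 302.] [28. 27.] dir 58.0 polar 97.0 0.335
cast in tray 82 [0.4723 0.3052 0.0588] rect [473. 306.] [28. 27.] dir 29.0 polar 107.9 0.353
placedbar 134 [ 0.5779 -0.3132  0.1034] rect [ 579. -314.] [17. 61.] dir 164.0 polar 269.4 0.282
placedbar 132 [ 0.4507 -0.3082  0.1038] rect [ 450. -310.] [18. 61.] dir 166.5 polar 244.8 0.306
[0.506, -0.045, 0.2, 133.0] -> [0.001, 0.007, -0.001, -0.001, 0.0, -0.201] rows 2.9
[0.55, 0.12, 0.2, 120.0] -> [0.0, 0.0, 0.454, 0.15, 0.242, 0.0] rows 4.1
[0.59, 0.29, 0.2, 110.0] -> [0.0, 0.0, 0.349, 0.212, 0.199, 0.0] rows 4.2
[0.59, 0.29, 0.031, 110.0] -> [0.0, 0.0, 0.0, 0.0, 0.0, 0.282] rows 4.1
```

The tray has been knocked to (0.533, 0.310), so I'm re-planning the last placing.

```bash
python3 - <<'E'
from h import *
plan([(.5055,-.045,.205,133),(.56,.12,.205,156),(.604,.307,.205,179),(.604,.307,.0315,179)],(.505,-.045,.078,133))
E
```

```text
[0.505, -0.045, 0.205, 133.0] -> [0.0, 0.0, 0.0, -0.001, 0.001, -0.212] rows 3.0
[0.56, 0.12, 0.205, 156.0] -> [0.0, 0.0, -0.803, 0.139, 0.254, 0.0] rows 4.2
[0.604, 0.307, 0.205, 179.0] -> [0.0, 0.0, -0.803, 0.06, 0.315, 0.0] rows 4.6
[0.604, 0.307, 0.032, 179.0] -> [0.0, 0.0, 0.0, 0.0, 0.0, 0.289] rows 4.2
```

Request:
arm_command:
  rows:
    - [0,0,0,0,0,-0.02,0]
    - [0,0,0,0,0,-0.06,0]
    - [0,0,0,0,0,-0.12,0]
    - [0,0,0,0,0,-0.18,0]
    - [0,0,0,0,0,-0.21,0]
    - [0,0,0,0,0,-0.21,0]
    - [0,0,0,0,0,-0.21,0]
    - [0,0,0,0,0,-0.21,0]

```text
time_s: 44.08
eef_pos: [0.5036, -0.0434, 0.2027]
eef_rot: [0.399, 0.917, 0.0, -0.001]
contact_force: [0.2, 0.6, -1.6]
width: 0.0286
grasp_force: 35.0
```

Request:
arm_command:
  rows:
    - [0,0,-0.8,0.139,0.254,0,0]
    - [0,0,-0.8,0.139,0.254,0,0]
    - [0,0,-0.8,0.139,0.254,0,0]
    - [0,0,-0.8,0.139,0.254,0,0]
    - [0,0,-0.8,0.139,0.254,0,0]
    - [0,0,-0.8,0.139,0.254,0,0]
    - [0,0,-0.8,0.139,0.254,0,0]
    - [0,0,-0.8,0.139,0.254,0,0]

```text
time_s: 44.75
eef_pos: [0.5581, 0.12, 0.2022]
eef_rot: [0.21, 0.978, -0.0, -0.001]
contact_force: [0.0, -0.2, -1.0]
width: 0.0285
grasp_force: 35.3
```

Request:
arm_command:
  rows:
    - [0,0,-0.8,0.06,0.315,0,0]
    - [0,0,-0.8,0.06,0.315,0,0]
    - [0,0,-0.8,0.06,0.315,0,0]
    - [0,0,-0.8,0.06,0.315,0,0]
    - [0,0,-0.8,0.06,0.315,0,0]
    - [0,0,-0.8,0.06,0.315,0,0]
    - [0,0,-0.8,0.06,0.315,0,0]
    - [0,0,-0.8,0.06,0.315,0,0]

```text
time_s: 45.42
eef_pos: [0.6034, 0.3065, 0.2029]
eef_rot: [0.012, 1.0, -0.0, -0.001]
contact_force: [0.2, 0.1, -0.7]
width: 0.029
grasp_force: 35.5
```

```bash
python3 - <<'E'
from h import *
s=bot.observe();p=s['eef_pos'];print(p,s['width'],s['grasp_force'])
W=top();comps(W,.35,.75,.18,.45,.012,.024,'tray',30);comps(W,.35,.68,.2,.42,.045,.08,'cast in tray')
bot.camera('side');print([(np.round(r['location'],3).tolist(),round(r['confidence'],2)) for r in bot.tip_of('side','tray')])
plan([(.604,.307,.0315,179)])
E
```

```text
[0.6033945  0.3064992  0.20291563] 0.028961277462338317 35.466814041137695
tray 48 [0.616  0.2667 0.0195] rect [616. 267.] [65. 32.] dir 29.5 polar 83.3 0.3
tray 33 [0.5116 0.2557 0.0193] rect [513. 256.] [60.  5.] dir 3.0 polar 103.6 0.295
cast in tray 71 [0.54   0.2997 0.0592] rect [540. 299.] [28. 23.] dir 4.9 polar 97.1 0.333
cast in tray 80 [0.4727 0.3044 0.0592] rect [473. 305.] [29. 26.] dir 34.9 polar 107.9 0.352
[([0.532, 0.309, 0.003], 0.56), ([0.612, 0.044, 0.05], 0.49)]
[0.604, 0.307, 0.032, 179.0] -> [-0.001, -0.0, -0.012, -0.001, 0.001, 0.287] rows 4.1
```

Request:
arm_command:
  rows:
    - [0,0,0,0,0,0.06,0]
    - [0,0,0,0,0,0.12,0]
    - [0,0,0,0,0,0.18,0]
    - [0,0,0,0,0,0.23,0]
    - [0,0,0,0,0,0.265,0]
    - [0,0,0,0,0,0.282,0]
    - [0,0,0,0,0,0.286,0]
    - [0,0,0,0,0,0.286,0]

```text
time_s: 46.23
eef_pos: [0.6039, 0.3078, 0.0322]
eef_rot: [0.011, 1.0, 0.0, 0.0]
contact_force: [-0.4, 0.4, 0.3]
width: 0.0291
grasp_force: 35.3
```

Request:
arm_command:
  rows:
    - [0,0,0,0,0,0.002,0]
    - [0,0,0,0,0,0.003,0]
    - [0,0,0,0,0,0.003,55]
    - [0,0,0,0,0,0.003,55]
    - [0,0,0,0,0,0.003,55]
    - [0,0,0,0,0,0.003,55]
    - [0,0,0,0,0,-0.06,55]
    - [0,0,0,0,0,-0.12,55]

```text
time_s: 46.9
eef_pos: [0.6012, 0.3077, 0.1016]
eef_rot: [0.011, 1.0, -0.001, -0.003]
contact_force: [1.1, -0.1, -0.1]
width: 0.047
grasp_force: 0.0
```

Request:
arm_command:
  rows:
    - [0,0,0,0,0,-0.06,55]
    - [0,0,0,0,0,-0.12,55]
    - [0,0,0,0,0,-0.18,55]
    - [0,0,0,0,-0.25,-0.2,55]
    - [0,0,0,0,-0.25,-0.2,55]
    - [0,0,0,0,-0.25,-0.2,55]
    - [0,0,0,0,-0.25,-0.2,55]
    - [0,0,0,0,-0.25,-0.2,55]

```text
time_s: 47.57
eef_pos: [0.6007, 0.154, 0.2248]
eef_rot: [0.013, 1.0, -0.001, 0.001]
contact_force: [-0.4, -0.4, -0.2]
width: 0.047
grasp_force: 0.0
```

```bash
python3 - <<'E'
from h import *
s,c=snap('top','top9');snap('side','side9');W=cloud(s,c)
comps(W,.35,.75,.18,.45,.012,.024,'tray',30);comps(W,.35,.68,.2,.42,.03,.08,'cast in tray');comps(W,.38,.66,-.4,-.22,.09,.12,'placedbar')
print(s['eef_pos'],s['time_s'],s['contact_force'])
E
```

```text
tray 130 [0.5298 0.3594 0.0193] rect [531. 351.] [ 38. 198.] dir 1.8 polar 97.5 0.394
cast in tray 7 [0.6013 0.3222 0.0587] rect [601. 323.] [ 4. 15.] dir 180.0 polar 86.7 0.354
cast in tray 67 [0.4706 0.3068 0.0588] rect [471. 307.] [30. 23.] dir 44.0 polar 108.1 0.355
placedbar 129 [ 0.5779 -0.3134  0.1039] rect [ 578. -315.] [18. 61.] dir 164.6 polar 269.4 0.282
placedbar 131 [ 0.4509 -0.3082  0.1035] rect [ 451. -309.] [17. 61.] dir 167.5 polar 244.9 0.306
[0.60068142 0.15402713 0.22476901] 47.5667 [-0.43267834 -0.43737449 -0.21058309]
```

View pics/top9.png

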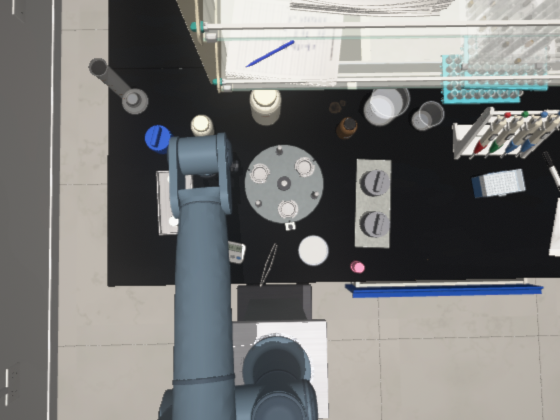

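View pics/side9.png

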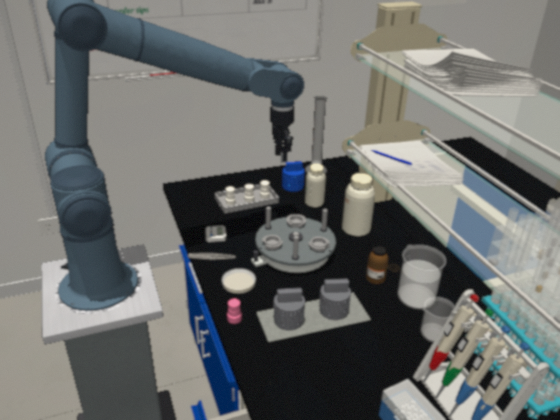

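The final views show three castings upright in the tray (side view, 230 to 265,190) and all three cups empty. Both covers stand on the mat (side view, (289,307) and (335,297)). The bystanders and look-alikes have not moved, and the arm is clear.

```bash
python3 -c "
from bench import bot
print(bot.sign_off())"
```

```text
the job is handed in; nothing more can be done
None
```

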